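# Pin the tilting bin's side lever onto its shaft

### The job

The side lever of the tilting bin has worked its way outward on its square shaft: push it back fully home against the bearing. Then take the linch pin (the one with the sprung wire loop) out of the wooden pin block, feel for the cross hole near the shaft end and push the pin down through it until its head sits on the shaft, and swing its loop down over the shaft end so that it snaps shut under the shaft. Work with a light hand: never force the pin into the hole (30 N or more) or bear on lever or shaft with 40 N or more, and leave the other things on the bench where they are.

Things in the scene. Friction and masses are not known exactly. Their poses are not given: they have to be found in the camera images.
- bracket: Fixed pivot bracket, dark steel: base plate 200 x 320 x 10 mm, two cheeks, between them a grey bin of rubble 262 x 234 mm (rim 50 mm above the pivot axis). Origin on the bench under the bin's middle, z up. The pivot axis runs along the bracket's y at z = 0.150. Lever, bearing and shaft end are on its -y side.
- bearing (a point): Centre of the bearing's outer face on the pivot axis (bracket x 0, y -0.143, z 0.150), axes as the bracket's. A bright steel shaft 22 mm square sticks out here along -y, top face level at local z = 0.011. Its round cross hole, 11.5 mm, goes straight down through it at local x = 0, centre 16 mm from the shaft's end.
- hole_nominal (a point): Middle of where the cross hole's mouth can be (bearing x 0, y -0.0515, z 0.011), axes as the bracket's. It does not follow the hole: bin and shaft have end float, so the true hole centre lies anywhere from 7 mm nearer the bearing to 7 mm farther out along y, and must be found by feel or sight. It stays put; shifting the heavy bin takes 70 N.
- lever (a joint): How far (m) the side lever stands out along the shaft: 0 = home, flange against the bearing; 0.020 to 0.028 at the start (its socket then blocks the cross hole); stop at 0.032. It slides along the bracket's y (home is +y) with about 6 N of friction, stays where left and cannot turn.
- socket_end (a point): Centre, on the pivot axis, of the lever's outer end; axes as the bracket's. The lever is one dark steel piece: from here inwards (+y) a socket tube 32 mm square and 28 mm long, then a flange 64 mm in diameter, 10 mm thick; from the flange a flat bar 30 mm high with a black grip runs 220 mm towards -x, 13 degrees downward. Push on the flange's or bar's outer face.
- linchpin: Steel linch pin, about 150 g, upright in one of the block's holes. Origin: centre of the shoulder under the head, z up the pin. Head 18 (x) x 12 (y) x 30 mm high. Shank 10 mm in diameter, 40 mm long, last 4 mm tapered to 8.7. Its wire loop is hinged in the head, 6 mm above the shoulder, on an axis along x, and stands out along -y when open: take the head across x, above the loop.
- loop (a joint): Angle (rad) through which the linch pin's wire loop has been swung: 0 = open, standing level out along the pin's -y; 1.44 = shut, down against the lower end of the shank on its -y side. Sprung over centre at about 0.7: before that it springs open, beyond it snaps shut by itself; 3.5 to 4 N at its end starts it. To fasten, the pin's -y must point along the bracket's -y.
- loop_end (a point): Middle of the end of the wire loop (4.4 mm wire, 45 mm wide outside, 37 mm inside); this point is 44 mm from the hinge axis and travels in a circle about it.
- pinblock: Hardwood block 210 x 60 x 50 mm, fixed, origin under its centre, long along its x. Three 12 mm holes from its top, at local x = -0.070, 0 and 0.070, hold the linch pin and two plain pins, each in any hole.
- clevispin: Bystander in the pin block: plain clevis pin with a flat round head 22 mm wide and 6 mm high, no loop. Origin under its head. Leave it.
- bolt: Bystander in the pin block: bolt with a hexagon head 20 mm wide and 7.5 mm high. Origin under its head. Leave it.
- femur: Bystander: brown fossil femur fragment about 175 x 96 x 60 mm, long along its x. Leave it.
- hammerhead: Bystander: rusted rock hammer head about 150 x 28 x 30 mm, long along its x. Leave it.
- jar: Bystander: green glass jar 68 mm wide, 105 mm high. Leave it.
- castblock: Bystander: white plaster cast block 110 x 75 x 55 mm. Leave it.
- brush: Bystander: hand brush lying on the bench, long along its x. Leave it.

How it is judged:
By the outcome, as a careful person would: the job done as asked, in the order asked, and still so for the second after the job is handed in, with the robot touching nothing.
It also fails if it takes over 72 s, if anything falls off the work surface, if the arm or the gripper's body presses on something with over 40 N, if the wrist force passes 120 N, or if a joint passes its speed limit or range.

### The arm

A 6-joint arm with a two-finger parallel gripper is mounted at the origin on the work surface. World frame = base frame: x ahead of the robot, y to its left, z up, the work surface at z = 0. Lengths are in m, angles in rad, forces in N, time in s.
With the tool pointing down it reaches from about 0.375 to 0.9 m from the base axis. Payload 3.1 kg.
Tool frame: the origin (TCP) lies at the very end of the fingers, on their centre line; the grasp point (between the pads) lies 19 mm behind it; z points along the fingers, y is the direction in which the jaws open and shut (so a half turn about z gives the same grasp; the last joint's range is limited). The gripper opens to 87 mm and grips with 3 to 60 N. Pads are 19 mm wide; open, the fingers measure 117 mm over their backs; the gripper's body (75 mm by 190 mm) begins 51 mm behind the grasp point.
Start: joints at [-1.339, 0.527, 1.433, -0, 1.181, -0.178], TCP at [0.249, -0.573, 0.223] pointing down, gripper open.
Joint ranges: [-3.08, 3.08], [-0.75, 2.2], [0.22, 2.44], [-1.43, 4.57], [0, 2.65], [-2.85, 2.85]. Speed limits (rad/s): [2.79, 2.79, 3.14, 3.14, 3.14, 3.14].

### API

Orientations are given as a unit quaternion [x, y, z, w].
In Python, from rig import robot gives the robot as it stands.
- The arm moves only by the tool arm_command, never from a script. Its argument "targets" is a list of rows, each a list of 5 numbers: the shift along the tool's x, y, z in cm, then the turn about the tool's z in rad, then the finger opening in cm, from 0 to 8.7. In form: [[dx, dy, dz, spin, hand], ...]. A call has 1 to 5 rows; each row is the pose to reach, as a shift and turn from the pose commanded when the call began, along the tool's axes at that moment; what a row does not reach only later rows make up. A row lasts 1/8 s, in which the tool goes at most 62.5 mm and 10.7 degrees, less where a joint would pass 70% of its speed; a pose out of reach is approached as far as the arm can. A call with a gripper value outside its range is refused whole. The fingers move at their own pace and stop on an object; "newtons" is the grip in N (left out, the last holds). Time passes only in rows, so rows that repeat a pose let the fingers close. It gives the time, the measured TCP pose, the force and the opening at its end, in the units of the state.
- robot.get_obs(): the state, without advancing time (a new reading comes with each control period).
- robot.camera(name): name is "scene" or "top" or "wrist"; returns (picture, depth): 420x560x3 uint8, red, green, blue; 420x560 float32, m along the optical axis (not along the pixel's ray), 0 where there is no reading.
- robot.camera_model(name): a dict with "mtx" (3x3 intrinsics, pixels), "k1" (the pictures are not rectified: a ray, as slopes to the right and down, at radius r is drawn at 1 + k1 r^2 times it, then the intrinsics apply), "extrinsics" (4x4, takes a point from world to camera coordinates). Camera axes: x right, y up, looking along -z (the intrinsics and any distortion apply to the point x, -y, -z); pixel columns grow to the right and rows downward; lengths in m; the calibration is good to about 2 mm. A picture is of the moment at which its call begins: read the wrist's pose just before it. camera_model takes no time and is no camera call; for the wrist camera it gives the pose at the moment of the call.
- robot.hand_in(): hands the job in, once; it reports no verdict.
The state is a dict: "time": time; "q": joint angles; "joint_velocities": joint speeds; "joint_torque": joint torques, N m; "position": TCP position; "tool_rot": TCP orientation; "ft_force": force on the tool from outside, world axes, zero at the start; "moment": the same for the moment, N m; "grip_width": finger opening in m.
Only numpy, scipy, OpenCV 4.12 (cv2) and the standard library are available. Lean on these libraries where they do the work, as an engineer would, in place of code of your own. Each camera call takes 0.05 s, during which the arm holds its last target.

## Working session

There is one attempt and no reset: what is moved stays moved. The work goes in short steps, Python scripts to look and compute and a tool call to move; the robot and the scene stay as the last step left them, time stands still between calls to the robot, and variables do not carry over. Pictures are saved under pics/ and viewed, and the job is handed in when it is done.

Besides the shell and the picture viewer there is one more tool, called after "Emit:" by a JSON object that holds its "name" and its "arguments". arm_command: Moves the arm, as the interface text tells. Its arguments: {"type":"object","properties":{"targets":{"type":"array","items":{"type":"array","items":{"type":"number"}}},"newtons":{"type":"number"}},"required":["targets"]}

```bash
mkdir -p pics; ls
cat > h.py <<'E'
import numpy as np, cv2
from rig import robot
def snap(name,tag):
    m=robot.camera_model(name); im,d=robot.camera(name)
    cv2.imwrite(f'pics/{tag}.png',im[:,:,::-1]); np.savez(f'pics/{tag}.npz',im=im,d=d,K=m['mtx'],k1=m['k1'],E=m['extrinsics'])
    return im,d,m
def load(tag): return np.load(f'pics/{tag}.npz')
def ray(z,u,v):
    K=z['K'];k=float(z['k1']);E=z['E']
    c=np.array([(u-K[0,2])/K[0,0],(v-K[1,2])/K[1,1]]);s=c.copy()
    for _ in range(30): s=c/(1+k*(s@s))
    dc=np.array([s[0],-s[1],-1.]);R=E[:3,:3]
    return -R.T@E[:3,3], R.T@dc
def onz(z,u,v,h):
    o,d=ray(z,u,v); return o+d*(h-o[2])/d[2]
def dep(z,u,v):
    o,d=ray(z,u,v); return o+d*z['d'][int(v),int(u)]
def proj(z,p):
    K=z['K'];k=float(z['k1']);E=z['E'];c=E[:3,:3]@np.asarray(p)+E[:3,3]
    s=np.array([c[0],-c[1]])/-c[2]; s=s*(1+k*(s@s)); return K[0,0]*s[0]+K[0,2],K[1,1]*s[1]+K[1,2]
def allpts(z):
    H,W=z['d'].shape;K=z['K'];u,v=np.meshgrid(np.arange(W),np.arange(H))
    c=np.stack([(u-K[0,2])/K[0,0],(v-K[1,2])/K[1,1]],-1);s=c.copy();k=float(z['k1'])
    for _ in range(30): s=c/(1+k*(s**2).sum(-1,keepdims=True))
    dc=np.stack([s[...,0],-s[...,1],-np.ones_like(u,float)],-1)
    R=z['E'][:3,:3];o=-R.T@z['E'][:3,3]
    return o+(dc@R)*z['d'][...,None]
E
python3 - <<'E'
from h import *
for n in ['scene','top','wrist']:
    im,d,m=snap(n,n+'0'); print(n,m['mtx'],m['k1'],np.round(m['extrinsics'],3),(d>0).mean())
print(robot.get_obs())
E
```

```text
pics
scene [[504.46016947   0.         280.5278332 ]
 [  0.         504.46016947 212.60587671]
 [  0.           0.           1.        ]] 0.028418925689570662 [[-0.334  0.942  0.017  0.289]
 [-0.677 -0.253  0.691  0.266]
 [ 0.656  0.219  0.723 -1.56 ]
 [ 0.     0.     0.     1.   ]] 0.9959183673469387
top [[401.99593243   0.         272.47679475]
 [  0.         401.99593243 213.48421291]
 [  0.           0.           1.        ]] -0.00274105885117949 [[ 0.024 -1.     0.004 -0.112]
 [ 0.995  0.024  0.096 -0.532]
 [-0.096  0.001  0.995 -0.98 ]
 [ 0.     0.     0.     1.   ]] 0.9960459183673469
wrist [[349.41936699   0.         274.09083626]
 [  0.         349.41936699 208.68605082]
 [  0.           0.           1.        ]] -0.04535175492126919 [[ 0.399 -0.917 -0.002 -0.624]
 [ 0.873  0.381 -0.304  0.037]
 [ 0.279  0.119  0.953 -0.392]
 [ 0.     0.     0.     1.   ]] 0.9960416666666667
{'time': 0.15, 'q': array([-1.33948812e+00,  5.28258995e-01,  1.43358808e+00, -2.14023160e-05,
        1.18137193e+00, -1.78502019e-01]), 'joint_velocities': array([ 6.44929259e-04, -2.05444519e-03, -1.44060896e-03, -1.29016673e-03,
       -1.23080904e-05,  6.66476460e-04]), 'joint_torque': array([ 9.51927068e-04, -4.40429950e+01, -1.76841062e+01,  6.34374213e-02,
        5.52830519e-02, -1.07596502e-04]), 'position': array([ 0.24891565, -0.57270133,  0.22179884]), 'tool_rot': array([ 9.79079144e-01,  2.03478179e-01, -3.13610298e-05, -8.12630494e-04]), 'ft_force': array([-6.53141798e-04,  9.36148225e-01, -2.09510723e-01]), 'moment': array([0.03209987, 0.0127651 , 0.00709378]), 'grip_width': 0.08697817613913765}
```

View pics/scene0.png

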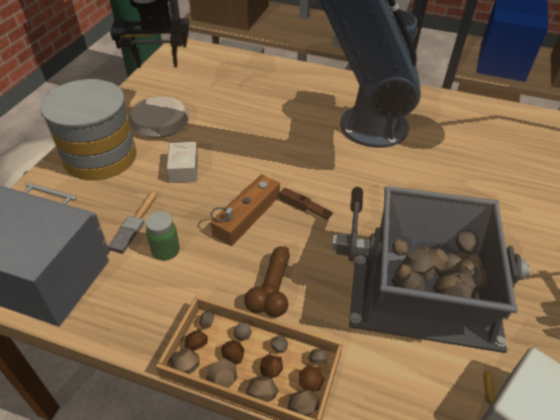

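View pics/top0.png

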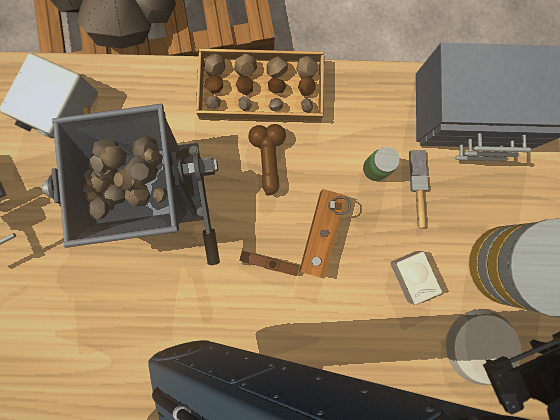

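View pics/wrist0.png

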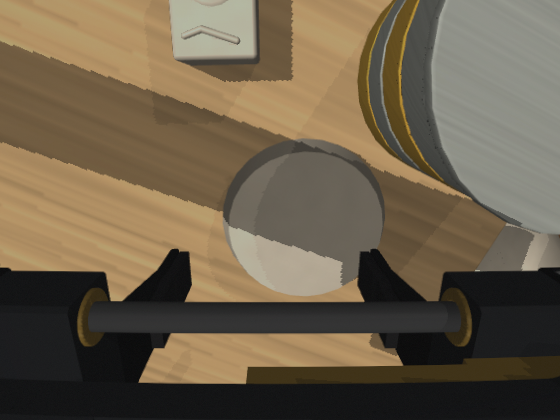

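Scene: the bin is at left in the top view (rim corners about (53,121), (160,105), (177,228), (66,246)), with the lever's socket and shaft end at about (208,165). The block is at (325,235), and the linch pin in its far hole at (335,205) with the loop to the right.

Run:
```python
import cv2
a=cv2.imread('pics/top0.png')
cv2.imwrite('pics/c1.png',cv2.resize(a[90:260,40:240],None,fx=4,fy=3.5,interpolation=cv2.INTER_CUBIC)[:600])
cv2.imwrite('pics/c2.png',cv2.resize(a[180:290,230:370],None,fx=5,fy=5,interpolation=cv2.INTER_CUBIC))
b=cv2.imread('pics/scene0.png')
cv2.imwrite('pics/c3.png',cv2.resize(b[170:290,190:390],None,fx=4,fy=4,interpolation=cv2.INTER_CUBIC))
```

```text
(no output)
```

View pics/c1.png

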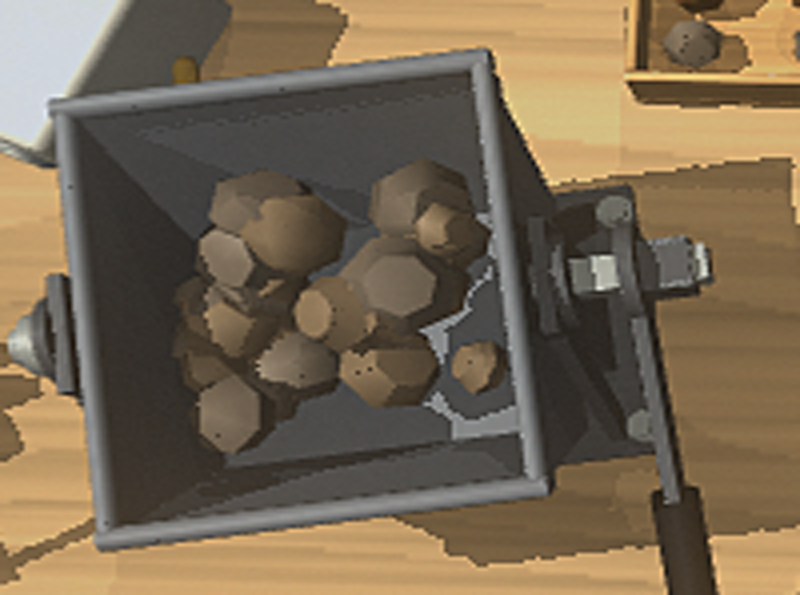

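View pics/c2.png

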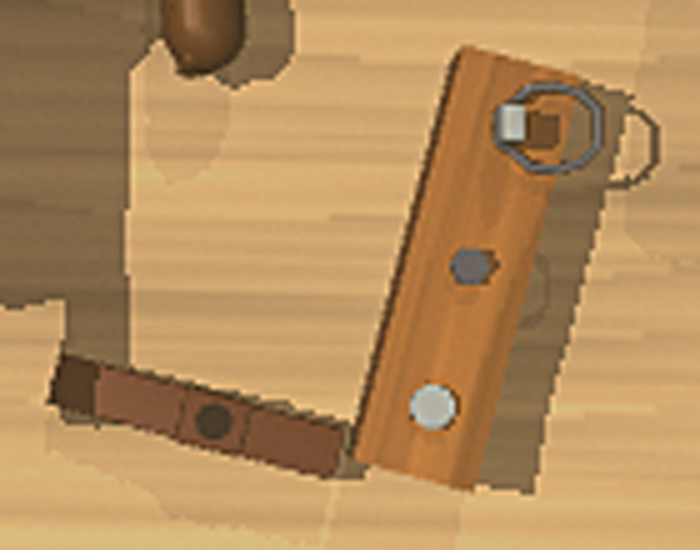

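View pics/c3.png

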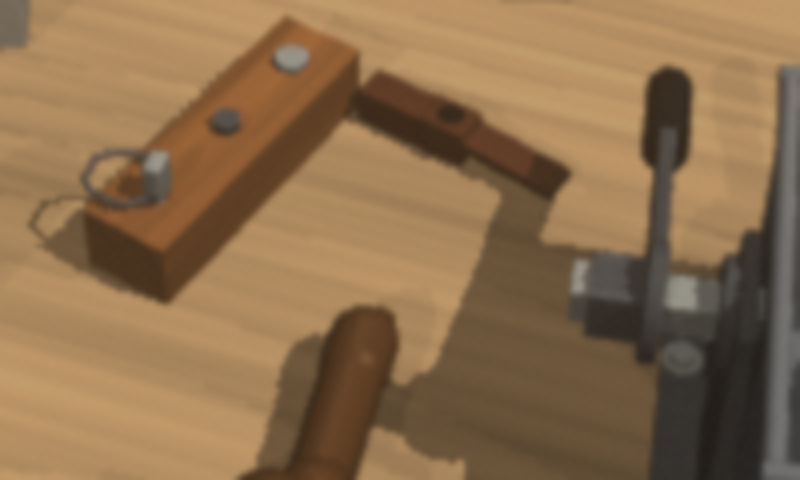

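Run:
```python
from h import *
z=load('top0'); P=allpts(z)
C=[onz(z,40+u/4,90+v/3.5,.2) for u,v in[(52,101),(490,50),(548,490),(100,549)]]
C=np.array(C);print(C.round(4)); 
for i in range(4): print(np.linalg.norm(C[i]-C[(i+1)%4]))
print('depth', [dep(z,*p).round(4) for p in[(57,122),(158,109),(173,225),(68,241)]])
e=(C[0]-C[1])+(C[3]-C[2]); yaw=np.arctan2(e[1],e[0])-np.pi/2;
f=(C[1]-C[2])+(C[0]-C[3]); print('yaw',yaw,np.arctan2(f[1],f[0]),C.mean(0))
# world region around lever
m=(P[...,2]>.13)&(P[...,2]<.19)
v,u=np.where(m&(np.arange(560)[None]>178)&(np.arange(560)[None]<225)&(np.arange(420)[:,None]<270))
print(len(u)); np.set_printoptions(suppress=True)
for vv in range(140,200,2):
  print(vv,[f'{P[vv,uu,2]*1000:.0f}' for uu in range(176,222,2)])
```

```text
[[0.7074 0.3702 0.2   ]
 [0.7449 0.1405 0.2   ]
 [0.4789 0.0972 0.2   ]
 [0.4388 0.3249 0.2   ]]
0.23268482197365106
0.2694714542564688
0.2311916316251299
0.2723733335200363
depth [array([0.7005, 0.3608, 0.2008]), array([0.7341, 0.1493, 0.2008]), array([0.4889, 0.1056, 0.2013]), array([0.4508, 0.3181, 0.203 ])]
yaw 0.16825964715299957 0.16432745012780742 [0.59248465 0.23320444 0.2       ]
1124
140 ['2', '1027', '3', '2', '2', '-3', '1', '1', '-2', '-2', '1', '3', '2', '1', '1', '2', '-1', '-3', '2', '1', '1', '3', '-3']
142 ['73', '2', '-0', '1', '0', '1', '1', '2', '-1', '-1', '-0', '1', '2', '3', '-0', '-4', '-3', '-1', '-3', '-5', '0', '-3', '-2']
144 ['80', '1', '1', '1', '-0', '11', '12', '10', '8', '11', '8', '-0', '-2', '5', '1', '-2', '2', '2', '2', '2', '2', '2', '1']
146 ['79', '54', '10', '12', '10', '10', '10', '9', '12', '14', '8', '4', '-2', '0', '-4', '-1', '0', '2', '2', '-1', '-1', '3', '-0']
148 ['84', '58', '9', '10', '21', '37', '11', '10', '17', '19', '8', '8', '-0', '-1', '-1', '-3', '1', '1', '0', '-1', '-0', '1', '-0']
150 ['84', '61', '92', '94', '70', '42', 
[... 3035 characters left out ...]
, '129', '109', '82', '55', '31', '10', '12', '9', '152', '151', '142', '3', '1', '1', '-5', '-1', '1', '4', '2']
192 ['142', '119', '136', '137', '132', '1027', '71', '57', '30', '9', '9', '11', '152', '152', '143', '-0', '1', '1', '1', '-1', '0', '2', '-3']
194 ['144', '126', '102', '128', '125', '116', '90', '43', '31', '7', '11', '10', '149', '151', '145', '-2', '-1', '-2', '1', '-0', '3', '-3', '-1']
196 ['147', '125', '105', '118', '114', '112', '91', '9', '10', '11', '10', '10', '152', '150', '149', '3', '3', '-1', '-0', '2', '2', '-0', '-0']
198 ['148', '128', '107', '83', '111', '108', '98', '71', '9', '8', '10', '9', '147', '153', '150', '124', '2', '2', '-4', '0', '-0', '4', '-0']
```

```bash
cat >> h.py <<'E'
YAW=0.166; C0=np.array([.5925,.2332,0])
def tobr(P,yaw=None,c=None):
    yaw=YAW if yaw is None else yaw; c=C0 if c is None else c
    R=np.array([[np.cos(yaw),-np.sin(yaw),0],[np.sin(yaw),np.cos(yaw),0],[0,0,1]]); return (P-c)@R
def tow(p):
    R=np.array([[np.cos(YAW),-np.sin(YAW),0],[np.sin(YAW),np.cos(YAW),0],[0,0,1]]); return R@np.asarray(p)+C0
E
python3 - <<'E'
from h import *
np.set_printoptions(suppress=True,precision=4)
for t in['top0','scene0']:
  z=load(t);P=allpts(z);B=tobr(P);x,y,h=B[...,0],B[...,1],B[...,2]
  rim=(abs(x)<.15)&(abs(y)<.135)&(h>.194)&(h<.21)
  print(t,'rim',[ (np.percentile(q[rim],1),np.percentile(q[rim],99)) for q in(x,y)],np.median(h[rim]))
  for nm,(z0,z1,y0,y1) in dict(shaft=(.156,.164,-.17,-.14),socket=(.163,.17,-.23,-.185),end=(.156,.163,-.26,-.20)).items():
    m=(abs(x)<.05)&(h>z0)&(h<z1)&(y>y0)&(y<y1)
    print(nm,m.sum(),'x',np.percentile(x[m],[2,50,98]),'y',np.percentile(y[m],[2,50,98]),'h',np.median(h[m]))
  for yy in np.arange(-.25,-.14,.004):
    m=(abs(x)<.008)&(h>.1)&(abs(y-yy)<.002); print('%.3f %d %.4f'%(yy,m.sum(),np.median(h[m]) if m.any() else 0),end='; ')
  print()
  # bar outer
  m=(x<-.04)&(x>-.13)&(y<-.16)&(y>-.24)&(h>.1)&(h<.16)
  print('bar',m.sum(),'y',np.percentile(y[m],[2,10,50,90,98]))
  A=np.polyfit(x[m],y[m],1);print(A)
E
```

```text
top0 rim [(np.float64(-0.13660606542108347), np.float64(0.137071970360726)), (np.float64(-0.1149901397376462), np.float64(0.11743093421639922))] 0.20119385319330363
shaft 112 x [-0.0403 -0.0025  0.0113] y [-0.169  -0.152  -0.1408] h 0.16083926738414334
socket 103 x [-0.0146  0.0005  0.0163] y [-0.2074 -0.1929 -0.1857] h 0.16572426277774333
end 40 x [-0.011   0.0006  0.0109] y [-0.2086 -0.204  -0.2   ] h 0.16038003352031743
-0.250 0 0.0000; -0.246 0 0.0000; -0.242 0 0.0000; -0.238 0 0.0000; -0.234 0 0.0000; -0.230 0 0.0000; -0.226 0 0.0000; -0.222 0 0.0000; -0.218 0 0.0000; -0.214 0 0.0000; -0.210 10 0.1538; -0.206 13 0.1604; -0.202 12 0.1608; -0.198 14 0.1653; -0.194 14 0.1661; -0.190 13 0.1668; -0.186 13 0.1663; -0.182 13 0.1669; -0.178 14 0.1660; -0.174 16 0.1669; -0.170 18 0.1812; -0.166 14 0.1801; -0.162 5 0.1812; -0.158 13 0.1602; -0.154 12 0.1613; -0.150 13 0.1619; -0.146 13 0.1605; -0.142 12 0.1617; 
bar 258 y [-0.1723 -0.172  -0.169  -0.1638 -0.1623]
[-0.0012 -0.1686]
scene0 rim [(np.float64(-0.13569343665877778), np.float64(0.13717684408442507)), (np.float64(-0.1164489334811
[... 186 characters left out ...]
] y [-0.2012 -0.1933 -0.1856] h 0.16596432573579256
end 43 x [-0.0114  0.0005  0.0109] y [-0.2097 -0.2056 -0.2012] h 0.16088581047474426
-0.250 0 0.0000; -0.246 0 0.0000; -0.242 0 0.0000; -0.238 0 0.0000; -0.234 0 0.0000; -0.230 0 0.0000; -0.226 0 0.0000; -0.222 0 0.0000; -0.218 0 0.0000; -0.214 0 0.0000; -0.210 7 0.1609; -0.206 12 0.1611; -0.202 12 0.1615; -0.198 12 0.1669; -0.194 11 0.1671; -0.190 12 0.1659; -0.186 14 0.1657; -0.182 15 0.1665; -0.178 11 0.1660; -0.174 14 0.1677; -0.170 14 0.1813; -0.166 13 0.1811; -0.162 11 0.1615; -0.158 15 0.1608; -0.154 14 0.1602; -0.150 14 0.1604; -0.146 15 0.1611; -0.142 14 0.1612; 
bar 125 y [-0.1736 -0.1735 -0.1694 -0.1648 -0.1638]
[-0.0042 -0.1696]
```

```bash
cat >> h.py <<'E'
from scipy.spatial.transform import Rotation as Ro
def go(p,yaw=None,quiet=False,base=None):
    """shift (cm, tool axes) and spin from the present pose to world p, tool-x yaw"""
    o=robot.get_obs();R=Ro.from_quat(o['tool_rot']).as_matrix()
    d=R.T@(np.asarray(p)-o['position'])*100
    y0=np.arctan2(R[1,0],R[0,0]); s=0 if yaw is None else -((yaw-y0+np.pi)%(2*np.pi)-np.pi)
    print('shift',d.round(2),'spin',round(s,3)); return d,s
def st():
    o=robot.get_obs();R=Ro.from_quat(o['tool_rot']).as_matrix()
    print('t',round(o['time'],2),'pos',o['position'].round(4),'br',tobr(o['position']).round(4),'yaw',np.arctan2(R[1,0],R[0,0]).round(4),'tilt',R[:,2].round(3),'F',o['ft_force'].round(2),'M',o['moment'].round(2),'w',o['grip_width'].round(4),'q',o['q'].round(2))
E
python3 - <<'E'
from h import *
st()
print(tow([0,-.215,.30]));go(tow([0,-.215,.30]),YAW+np.pi/2)
go(tow([0,-.215,.171]))
z=load('top0');P=allpts(z)
for v in range(196,212,2): print(v,[f'{P[v,u,2]*1000:.0f}' for u in range(322,364,2)])
print([ (n,dep(z,u,v).round(4)) for n,u,v in[('head',333,204),('clev',325,233),('bolt',316,261)]])
C=[onz(z,230+u/5,180+v/5,.05) for u,v in[(463,47),(586,82),(474,492),(356,458)]]
print(np.round(C,4),np.mean(C,0))
E
```

```text
Traceback (most recent call last):
  File "h.py", line 43, in st
    print('t',round(o['time'],2),'pos',o['position'].round(4),'br',tobr(o['position']).round(4),'yaw',np.arctan2(R[1,0],R[0,0]).round(4),'tilt',R[:,2].round(3),'F',o['ft_force'].round(2),'M',o['moment'].round(2),'w',o['grip_width'].round(4),'q',o['q'].round(2))
                                                                                                                                                                                                                        ^^^^^^^^^^^^^^^^^^^^^
AttributeError: 'float' object has no attribute 'round'
```

```bash
sed -i "s/o\['grip_width'\].round(4)/round(o['grip_width'],4)/" h.py
python3 - <<'E'
from h import *
st()
print(tow([0,-.215,.30]));go(tow([0,-.215,.30]),YAW+np.pi/2)
go(tow([0,-.215,.171]))
z=load('top0');P=allpts(z)
for v in range(196,212,2): print(v,[f'{P[v,u,2]*1000:.0f}' for u in range(322,364,2)])
print([ (n,dep(z,u,v).round(4)) for n,u,v in[('head',333,204),('clev',325,233),('bolt',316,261)]])
C=[onz(z,230+u/5,180+v/5,.05) for u,v in[(463,47),(586,82),(474,492),(356,458)]]
print(np.round(C,4),np.mean(C,0))
E
```

```text
t 0.15 pos [ 0.2489 -0.5727  0.2218] br [-0.472  -0.738   0.2218] yaw 0.4098 tilt [-0.     0.002 -1.   ] F [-0.    0.94 -0.21] M [0.03 0.01 0.01] w 0.087 q [-1.34  0.53  1.43 -0.    1.18 -0.18]
[0.62802631 0.02115547 0.3       ]
shift [ 58.44 -39.38  -7.74] spin -1.327
shift [ 58.43 -39.35   5.16] spin 0
196 ['51', '52', '51', '50', '49', '50', '49', '52', '50', '57', '49', '47', '2', '-2', '-2', '3', '-2', '2', '2', '-2', '-1']
198 ['50', '46', '47', '52', '50', '52', '60', '56', '52', '47', '58', '58', '58', '-0', '1', '-1', '-4', '-1', '0', '-1', '2']
200 ['50', '52', '50', '50', '51', '61', '49', '47', '47', '50', '52', '50', '-2', '56', '-1', '-1', '-1', '-6', '-1', '1', '1']
202 ['52', '50', '50', '48', '77', '78', '78', '1027', '50', '50', '50', '51', '2', '-3', '3', '0', '-3', '-2', '-1', '-1', '0']
204 ['51', '50', '53', '50', '79', '82', '80', '52', '51', '48', '50', '-1', '4', '-2', '-1', '1', '-0', '-2', '-3', '1', '2']
206 ['50', '54', '52', '49', '81', '80', '78', '51', '50', '50', '50', '-2', '-1', '1', '2', '-0', '1', '-4', '-3', '0', '1']
208 ['52', '49', '53', '52', '67', '75', '50', '50', '49', '51', '47', '-1', '1', '0', '-0', '0', '0', '-2', '-4', '1', '-1']
210 ['51', '49', '52', '50', '49', '58', '49', '50', '50', '47', '0', '-2', '-1', '56', '1', '-1', '-1', '-2', '3', '-2', '-1']
[('head', array([ 0.5559, -0.2419,  0.0782])), ('clev', array([ 0.4877, -0.2269,  0.0539])), ('bolt', array([ 0.4197, -0.2063,  0.0523]))]
[[ 0.5949 -0.2203  0.05  ]
 [ 0.579  -0.2809  0.05  ]
 [ 0.3786 -0.2283  0.05  ]
 [ 0.3935 -0.1712  0.05  ]] [ 0.48648783 -0.22517905  0.05      ]
```

Emit:
{"name": "arm_command", "arguments": {"targets": [[0, 0, -6, 0, 0], [5, -3, -7.7, -0.18, 0], [10, -6.5, -7.7, -0.36, 0], [15, -10, -7.7, -0.54, 0], [20, -13.5, -7.7, -0.72, 0]], "newtons": 20}}

```text
time: 0.78
position: [0.3793, -0.3679, 0.2994]
tool_rot: [0.843, 0.538, 0.0, -0.0]
ft_force: [1.3, -0.6, 0.5]
grip_width: 0.0449
```

Run:
```python
from h import *
st();go(tow([0,-.215,.30]),YAW+np.pi/2)
```

```text
t 0.78 pos [ 0.3793 -0.3679  0.2994] br [-0.3096 -0.5576  0.2994] yaw 1.1351 tilt [ 0.  0. -1.] F [ 1.25 -0.63  0.55] M [-0.04 -0.13 -0.01] w 0.0449 q [-0.98  0.31  1.57  0.    1.26 -0.55]
shift [ 4.576e+01  6.130e+00 -4.000e-02] spin -0.602
```

Emit:
{"name": "arm_command", "arguments": {"targets": [[6, 0.8, 0, -0.15, 0], [12, 1.6, 0, -0.3, 0], [18, 2.4, 0, -0.45, 0], [24, 3.2, 0, -0.6, 0], [30, 4, 0, -0.6, 0]]}}

```text
time: 1.4
position: [0.5436, -0.1137, 0.2994]
tool_rot: [0.648, 0.761, -0.0, -0.0]
ft_force: [0.3, -0.2, 0.3]
grip_width: 0.0017
```

Run:
```python
from h import *
st();go(tow([0,-.215,.30]),YAW+np.pi/2);go(tow([0,-.197,.171]),YAW+np.pi/2)
```

```text
t 1.4 pos [ 0.5436 -0.1137  0.2994] br [-0.1055 -0.334   0.2994] yaw 1.7306 tilt [-0. -0. -1.] F [ 0.31 -0.17  0.32] M [-0.05 -0.12 -0.01] w 0.0017 q [-0.41  0.35  1.51 -0.    1.28 -0.57]
shift [11.97 10.48 -0.06] spin -0.006
shift [13.77 10.47 12.84] spin -0.006
```

Emit:
{"name": "arm_command", "arguments": {"targets": [[5, 5, 0, -0.005, 0], [10, 10.5, 0, -0.005, 0], [12.5, 10.5, 0, -0.005, 0], [12.5, 10.5, 5, -0.005, 0], [12.5, 10.5, 9, -0.005, 0]]}}

```text
time: 2.02
position: [0.6264, 0.0257, 0.2079]
tool_rot: [0.646, 0.763, -0.0, -0.0]
ft_force: [0.2, -0.2, -0.1]
grip_width: 0.0004
```

Run:
```python
from h import *
st();snap('wrist','w1');snap('scene','s1');go(tow([0,-.197,.171]),YAW+np.pi/2)
```

```text
t 2.02 pos [0.6264 0.0257 0.2079] br [-0.0009 -0.2102  0.2079] yaw 1.7367 tilt [-0.001 -0.    -1.   ] F [ 0.22 -0.15 -0.1 ] M [ 0.   -0.12  0.04] w 0.0004 q [-0.14  0.55  1.44 -0.    1.15 -0.3 ]
shift [1.28 0.48 3.33] spin -0.001
```

View pics/w1.png

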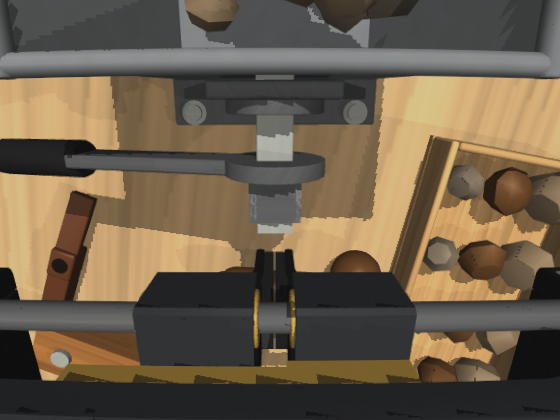

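View pics/s1.png

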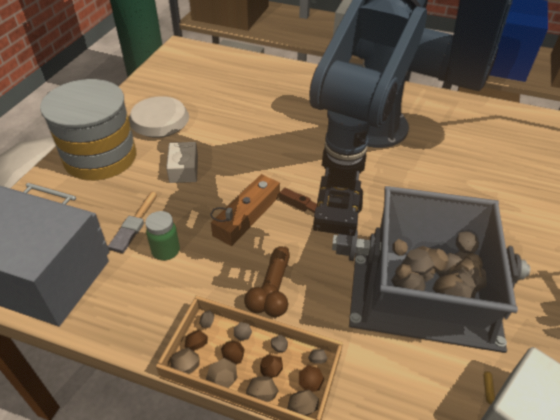

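The wrist view shows the shaft and socket at columns 255–300, centred on the closed fingers (col. 275). The lever flange is at row 165.

Run:
```python
from h import *
st();go(tow([0,-.197,.171]),YAW+np.pi/2)
```

```text
t 2.12 pos [0.6228 0.0254 0.2043] br [-0.0044 -0.2099  0.2043] yaw 1.7354 tilt [-0.012  0.002 -1.   ] F [-0.88 -0.64 -0.93] M [ 0.05 -0.08 -0.03] w 0.0 q [-0.14  0.55  1.45 -0.    1.16 -0.3 ]
shift [1.28 0.48 3.33] spin -0.001
```

Emit:
{"name": "arm_command", "arguments": {"targets": [[0, 0, 0, 0, 0], [0, 0, 0, 0, 0]]}}

```text
time: 2.38
position: [0.6283, 0.0241, 0.2118]
tool_rot: [0.647, 0.763, 0.001, 0.002]
ft_force: [0.8, 0.6, 0.7]
grip_width: 0.0006
```

Run:
```python
from h import *
st();go(tow([0,-.197,.171]),YAW+np.pi/2)
```

```text
t 2.38 pos [0.6283 0.0241 0.2118] br [ 0.0008 -0.2121  0.2118] yaw 1.7345 tilt [ 0.004 -0.001 -1.   ] F [0.76 0.62 0.65] M [-0.01 -0.12 -0.08] w 0.0006 q [-0.14  0.54  1.44  0.    1.16 -0.3 ]
shift [ 1.52 -0.1   4.08] spin -0.002
```

Emit:
{"name": "arm_command", "arguments": {"targets": [[0.5, 0, 1.2, 0, 0], [0.9, 0, 2.4, 0, 0], [1.1, 0, 3.2, 0, 0], [1.2, 0, 3.7, 0, 0], [1.2, 0, 3.8, 0, 0]]}}

```text
time: 3.0
position: [0.6246, 0.0365, 0.1709]
tool_rot: [0.647, 0.763, -0.0, -0.0]
ft_force: [-0.2, 0.0, 1.2]
grip_width: 0.0005
```

Run:
```python
from h import *
st()
```

```text
t 3.0 pos [0.6246 0.0365 0.1709] br [-0.0008 -0.1993  0.1709] yaw 1.735 tilt [-0.001  0.    -1.   ] F [-0.21  0.02  1.2 ] M [-0.03 -0.1  -0.  ] w 0.0005 q [-0.12  0.59  1.48 -0.    1.07 -0.28]
```

Emit:
{"name": "arm_command", "arguments": {"targets": [[0.5, 0, 0, 0, 0], [0.9, 0, 0, 0, 0], [1.3, 0, 0, 0, 0], [1.6, 0, 0, 0, 0], [1.9, 0, 0, 0, 0]]}}

```text
time: 3.62
position: [0.6221, 0.0532, 0.1718]
tool_rot: [0.646, 0.763, -0.001, 0.002]
ft_force: [0.6, -7.1, 0.1]
grip_width: 0.0006
```

Run:
```python
from h import *
st()
```

```text
t 3.62 pos [0.6221 0.0532 0.1718] br [-0.0005 -0.1824  0.1718] yaw 1.736 tilt [ 0.001 -0.004 -1.   ] F [ 0.55 -7.07  0.05] M [-1.14 -0.09 -0.03] w 0.0006 q [-0.09  0.58  1.48 -0.    1.07 -0.25]
```

Contact at 7 N, sliding. Continue.

Emit:
{"name": "arm_command", "arguments": {"targets": [[0.3, 0, 0, 0, 0], [0.6, 0, 0, 0, 0], [0.9, 0, 0, 0, 0], [1.2, 0, 0, 0, 0], [1.4, 0, 0, 0, 0]]}}

```text
time: 4.25
position: [0.6199, 0.0666, 0.1718]
tool_rot: [0.647, 0.763, -0.001, 0.002]
ft_force: [-0.0, -6.3, 0.0]
grip_width: 0.0003
```

Run:
```python
from h import *
st()
```

```text
t 4.25 pos [0.6199 0.0666 0.1718] br [-0.0005 -0.1688  0.1718] yaw 1.7354 tilt [ 0.001 -0.004 -1.   ] F [-0.04 -6.25  0.  ] M [-1.15 -0.17 -0.  ] w 0.0003 q [-0.07  0.58  1.49 -0.01  1.07 -0.23]
```

Emit:
{"name": "arm_command", "arguments": {"targets": [[0.15, 0, 0, 0, 0], [0.3, 0, 0, 0, 0], [0.4, 0, 0, 0, 0], [0.5, 0, 0, 0, 0]]}}

```text
time: 4.75
position: [0.6191, 0.0715, 0.1718]
tool_rot: [0.647, 0.763, -0.001, 0.002]
ft_force: [-0.1, -6.7, 0.4]
grip_width: 0.0004
```

Emit:
{"name": "arm_command", "arguments": {"targets": [[0.1, 0, 0, 0, 0], [0.2, 0, 0, 0, 0]]}}

```text
time: 5.0
position: [0.6188, 0.0735, 0.1718]
tool_rot: [0.647, 0.763, -0.001, 0.002]
ft_force: [-0.2, -6.2, 0.0]
grip_width: 0.0004
```

Run:
```python
from h import *
st()
```

```text
t 5.0 pos [0.6188 0.0735 0.1718] br [-0.0005 -0.1619  0.1718] yaw 1.7353 tilt [ 0.001 -0.004 -1.   ] F [-0.15 -6.19  0.02] M [-1.06 -0.09 -0.05] w 0.0004 q [-0.06  0.58  1.49 -0.    1.07 -0.22]
```

Emit:
{"name": "arm_command", "arguments": {"targets": [[0.15, 0, 0, 0, 0], [0.25, 0, 0, 0, 0]]}}

```text
time: 5.25
position: [0.6183, 0.076, 0.1718]
tool_rot: [0.647, 0.763, -0.001, 0.002]
ft_force: [0.0, -7.1, 0.2]
grip_width: 0.0003
```

Emit:
{"name": "arm_command", "arguments": {"targets": [[0.15, 0, 0, 0, 0], [0.25, 0, 0, 0, 0]]}}

```text
time: 5.5
position: [0.6179, 0.0784, 0.1718]
tool_rot: [0.647, 0.763, -0.001, 0.002]
ft_force: [0.3, -5.9, 0.0]
grip_width: 0.0005
```

Emit:
{"name": "arm_command", "arguments": {"targets": [[0.15, 0, 0, 0, 0], [0.25, 0, 0, 0, 0]]}}

```text
time: 5.75
position: [0.6177, 0.0796, 0.1718]
tool_rot: [0.646, 0.763, -0.002, 0.003]
ft_force: [0.3, -10.1, 0.5]
grip_width: 0.0003
```

Emit:
{"name": "arm_command", "arguments": {"targets": [[0.15, 0, 0, 0, 0], [0.25, 0, 0, 0, 0]]}}

```text
time: 6.0
position: [0.6178, 0.0797, 0.1719]
tool_rot: [0.646, 0.763, -0.004, 0.004]
ft_force: [0.2, -16.3, 0.4]
grip_width: 0.0003
```

Run:
```python
from h import *
st();snap('wrist','w2')
```

```text
t 6.0 pos [0.6178 0.0797 0.1719] br [-0.0004 -0.1556  0.1719] yaw 1.7367 tilt [ 0.002 -0.011 -1.   ] F [  0.22 -16.28   0.37] M [-2.81 -0.22  0.04] w 0.0003 q [-0.05  0.58  1.49 -0.01  1.07 -0.21]
```

View pics/w2.png

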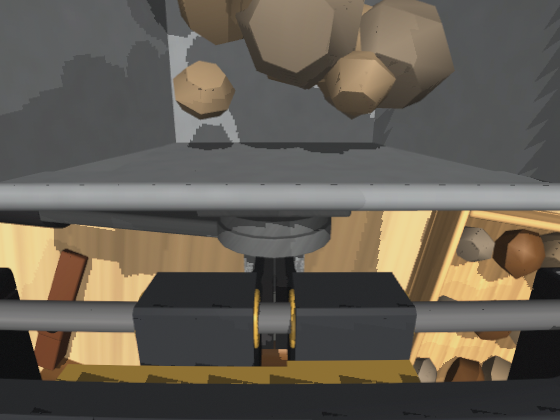

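Emit:
{"name": "arm_command", "arguments": {"targets": [[-0.8, 0, 0, 0, 0], [-2, 0, -1, 0, 0], [-4, 0, -3, 0, 0], [-5.5, 0, -4, 0, 0], [-6, 0, -4.3, 0, 0]]}}

```text
time: 6.68
position: [0.6272, 0.0256, 0.2156]
tool_rot: [0.647, 0.762, 0.001, 0.001]
ft_force: [-0.6, 1.0, -0.4]
grip_width: 0.0006
```

Emit:
{"name": "arm_command", "arguments": {"targets": [[0, 0, 0, 0, 0], [0, 0, 0, 0, 0]]}}

```text
time: 6.92
position: [0.6258, 0.0271, 0.2138]
tool_rot: [0.647, 0.763, -0.0, -0.001]
ft_force: [-0.2, 0.4, -0.7]
grip_width: 0.0006
```

Run:
```python
from h import *
st();im,d,m=snap('wrist','w3');st();snap('top','t3');snap('scene','s3')
cv2.imwrite('pics/w3c.png',cv2.resize(im[90:240,190:360,::-1],None,fx=4,fy=4,interpolation=cv2.INTER_CUBIC))
```

```text
t 6.92 pos [0.6258 0.0271 0.2138] br [-0.0012 -0.2087  0.2138] yaw 1.7352 tilt [-0.002  0.001 -1.   ] F [-0.17  0.35 -0.74] M [-0.01 -0.1  -0.03] w 0.0006 q [-0.13  0.54  1.44  0.    1.17 -0.3 ]
t 6.97 pos [0.6259 0.0272 0.2138] br [-0.0011 -0.2087  0.2138] yaw 1.7354 tilt [-0.002  0.    -1.   ] F [ 0.14 -0.19 -0.76] M [ 0.01 -0.13  0.01] w 0.0009 q [-0.13  0.54  1.44  0.    1.17 -0.3 ]
```

View pics/w3c.png

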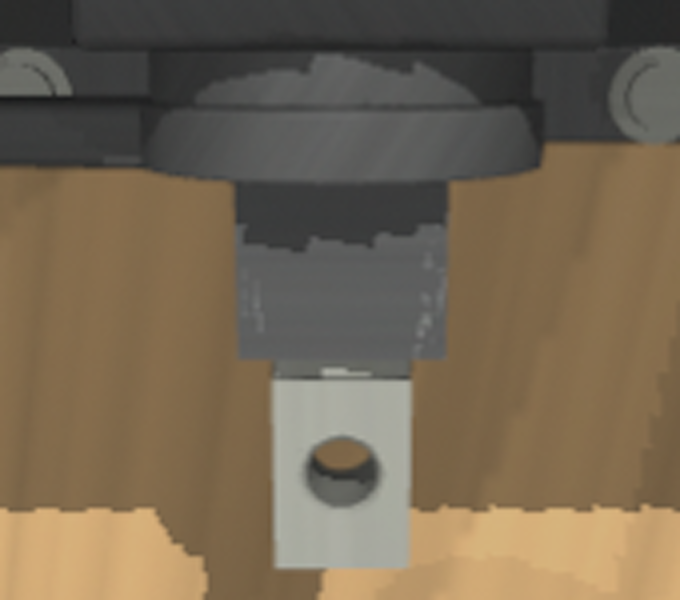

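The wrist view shows the flange against the bearing with no bare shaft between them. The cross hole is clear of the socket at about pixel (275.4, 207.4), and the shaft end is at row 231.6.

Run:
```python
from h import *
np.set_printoptions(suppress=True,precision=4)
z=load('w3')
c=lambda u,v:((u+.5)/4-.5+190,(v+.5)/4-.5+90)
for n,u,v,h in[('hole',343,471,.161),('top',343,436,.161),('bot',343,508,.161),('L',305,471,.161),('R',381,471,.161),('endL',274,569,.161),('endR',410,569,.161),('shaftL',272,380,.161),('shaftR',412,380,.161),('sockL',237,359,.166),('sockR',446,359,.166)]:
    w=onz(z,*c(u,v),h); print(n,w,tobr(w))
for t in['t3','s3','w3']:
  z=load(t);P=allpts(z);B=tobr(P);x,y,h=B[...,0],B[...,1],B[...,2]
  print(t,'rim med z',end=' ')
  for yy in np.arange(-.22,-.13,.002):
    m=(abs(x)<.008)&(h>.1)&(h<.2)&(abs(y-yy)<.001); print('%.3f:%.3f'%(yy,np.median(h[m]) if m.any() else 0),end=' ')
  print()
z=load('w3');print('cam pos',ray(z,280,210)[0],tobr(ray(z,280,210)[0]))
```

```text
hole [0.6239 0.0437 0.161 ] [-0.0004 -0.1921  0.161 ]
top [0.6229 0.0494 0.161 ] [-0.0004 -0.1863  0.161 ]
bot [0.6249 0.0375 0.161 ] [-0.0004 -0.1984  0.161 ]
L [0.6179 0.0427 0.161 ] [-0.0065 -0.1921  0.161 ]
R [0.6299 0.0447 0.161 ] [ 0.0058 -0.1921  0.161 ]
endL [0.6155 0.0251 0.161 ] [-0.0117 -0.209   0.161 ]
endR [0.6376 0.0288 0.161 ] [ 0.0107 -0.209   0.161 ]
shaftL [0.6104 0.0567 0.161 ] [-0.0116 -0.1771  0.161 ]
shaftR [0.6321 0.0603 0.161 ] [ 0.0105 -0.1771  0.161 ]
sockL [0.6046 0.0603 0.166 ] [-0.0166 -0.1725  0.166 ]
sockR [0.6362 0.0656 0.166 ] [ 0.0154 -0.1726  0.166 ]
t3 rim med z -0.220:0.000 -0.218:0.000 -0.216:0.000 -0.214:0.000 -0.212:0.000 -0.210:0.000 -0.208:0.000 -0.206:0.000 -0.204:0.000 -0.202:0.000 -0.200:0.000 -0.198:0.000 -0.196:0.000 -0.194:0.000 -0.192:0.000 -0.190:0.000 -0.188:0.000 -0.186:0.000 -0.184:0.000 -0.182:0.000 -0.180:0.000 -0.178:0.000 -0.176:0.000 -0.174:0.000 -0.172:0.000 -0.170:0.000 -0.168:0.000 -0.166:0.000 -0.164:0.000 -0.162:0.000 -0.160:0.000 -0.158:0.000 -0.156:0.000 -0.154:0.000 -0.152:0.000 -0.150:0.000 -0.148:0.000 -0.146:0.000 -
[... 645 characters left out ...]
.181 -0.136:0.180 -0.134:0.180 -0.132:0.179 
w3 rim med z -0.220:0.000 -0.218:0.000 -0.216:0.000 -0.214:0.000 -0.212:0.000 -0.210:0.159 -0.208:0.160 -0.206:0.160 -0.204:0.160 -0.202:0.160 -0.200:0.160 -0.198:0.155 -0.196:0.157 -0.194:0.160 -0.192:0.160 -0.190:0.160 -0.188:0.160 -0.186:0.160 -0.184:0.160 -0.182:0.160 -0.180:0.160 -0.178:0.160 -0.176:0.160 -0.174:0.160 -0.172:0.165 -0.170:0.165 -0.168:0.165 -0.166:0.165 -0.164:0.166 -0.162:0.165 -0.160:0.165 -0.158:0.165 -0.156:0.165 -0.154:0.165 -0.152:0.165 -0.150:0.165 -0.148:0.165 -0.146:0.165 -0.144:0.181 -0.142:0.181 -0.140:0.181 -0.138:0.181 -0.136:0.181 -0.134:0.179 -0.132:0.179 
cam pos [0.6124 0.11   0.3755] [-0.0007 -0.1248  0.3755]
```

Run:
```python
from h import *
st();go([.556,-.265,.16],1.5)
```

```text
t 7.08 pos [0.626  0.0271 0.214 ] br [-0.001  -0.2088  0.214 ] yaw 1.7355 tilt [-0.001  0.    -1.   ] F [-0.31  0.33  0.78] M [ 0.03 -0.14  0.03] w 0.0003 q [-0.13  0.54  1.44  0.    1.17 -0.3 ]
shift [-27.67 -11.69   5.4 ] spin 0.235
```

Emit:
{"name": "arm_command", "arguments": {"targets": [[-4, -1.7, 0, 0.05, 3.6], [-9, -4, 0, 0.1, 3.6], [-14, -6.2, 0, 0.15, 3.6], [-19, -8.4, 1, 0.2, 3.6], [-23, -10, 3, 0.235, 3.6]]}}

```text
time: 7.7
position: [0.5655, -0.2188, 0.185]
tool_rot: [0.732, 0.681, 0.0, 0.001]
ft_force: [0.5, -0.0, 0.2]
grip_width: 0.0344
```

Run:
```python
from h import *
st();go([.556,-.265,.16],1.5)
```

```text
t 7.7 pos [ 0.5655 -0.2188  0.185 ] br [-0.1013 -0.4413  0.185 ] yaw 1.4981 tilt [ 0.002 -0.001 -1.   ] F [ 0.52 -0.03  0.23] M [-0.02 -0.1   0.01] w 0.0344 q [-0.55  0.55  1.52 -0.    1.07 -0.48]
shift [-4.67 -0.62  2.51] spin -0.002
```

Emit:
{"name": "arm_command", "arguments": {"targets": [[-2.5, -0.5, 1.2, 0, 3.6], [-4, -0.8, 2, 0, 3.6], [-4.5, -1, 2.4, 0, 3.6], [-4.5, -1, 2.4, 0, 3.6]]}}

```text
time: 8.2
position: [0.5522, -0.2602, 0.1604]
tool_rot: [0.732, 0.682, 0.0, -0.0]
ft_force: [-0.1, -0.2, 0.1]
grip_width: 0.0357
```

Run:
```python
from h import *
st();im,d,m=snap('wrist','w4');st()
```

```text
t 8.2 pos [ 0.5522 -0.2602  0.1604] br [-0.1213 -0.4799  0.1604] yaw 1.5002 tilt [-0.     0.001 -1.   ] F [-0.12 -0.2   0.12] M [ 0.01 -0.09 -0.03] w 0.0357 q [-0.62  0.58  1.53  0.    1.03 -0.55]
t 8.25 pos [ 0.5525 -0.26    0.1608] br [-0.1209 -0.4798  0.1608] yaw 1.5007 tilt [ 0.  0. -1.] F [0.71 0.03 0.  ] M [-0.04 -0.12 -0.03] w 0.0361 q [-0.62  0.58  1.53  0.    1.03 -0.55]
```

View pics/w4.png

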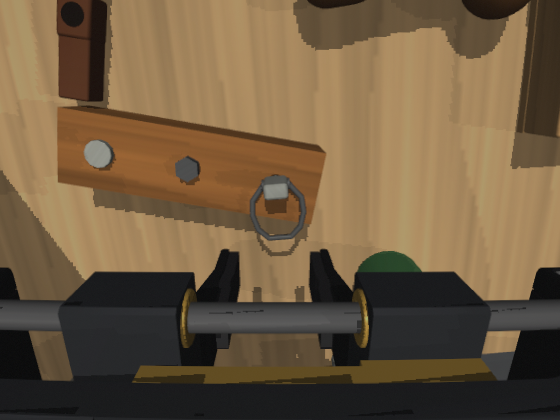

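Run:
```python
import cv2
a=cv2.imread('pics/w4.png')
cv2.imwrite('pics/w4c.png',cv2.resize(a[165:255,230:330],None,fx=6,fy=6,interpolation=cv2.INTER_CUBIC))
```

View pics/w4c.png

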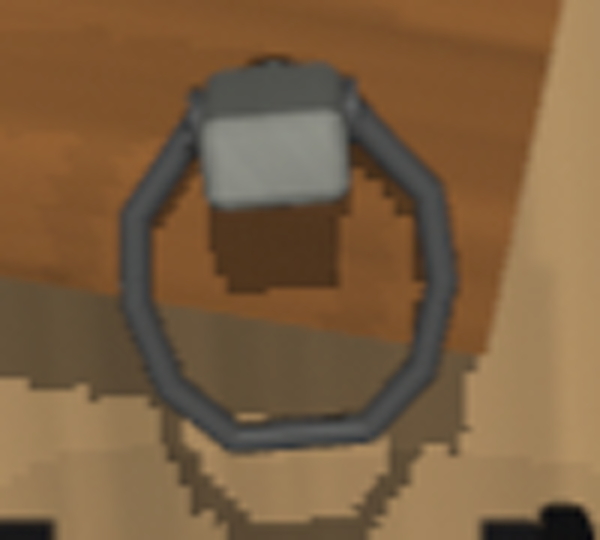

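The head's top face is near pixel (276, 191) and the loop's end near (280, 237). The head is turned slightly counter-clockwise in the picture.

Run:
```python
from h import *
np.set_printoptions(suppress=True,precision=4)
z=load('w4');c=lambda u,v:((u+.5)/6-.5+230,(v+.5)/6-.5+165)
T=np.array([onz(z,*c(*p),.08) for p in[(203,119),(346,108),(348,193),(213,206)]]);print(T,T.mean(0))
e=T[1]-T[0]+T[2]-T[3];print('xdir yaw',np.arctan2(e[1],e[0]),np.linalg.norm(e)/2)
L=onz(z,*c(305,432),.056); l1=onz(z,*c(235,440),.056);l2=onz(z,*c(367,428),.056);w=l2-l1
hl,hr=onz(z,*c(195,100),.056),onz(z,*c(352,90),.056)
print('loop end',L,'dir yaw+180',np.arctan2(*(T.mean(0)-L)[[1,0]]),'wire',np.arctan2(w[1],w[0]),'hinge',(hl+hr)/2,np.arctan2(*(hr-hl)[[1,0]]))
P=allpts(z);m=(P[...,2]>.073)&(P[...,2]<.086)&(np.hypot(P[...,0]-.556,P[...,1]+.242)<.02);print(P[m].mean(0),np.median(P[m][:,2]))
C=[dep(z,98,154),dep(z,187,169)];print(C)
```

```text
[[ 0.5464 -0.2346  0.08  ]
 [ 0.5634 -0.2345  0.08  ]
 [ 0.5631 -0.2449  0.08  ]
 [ 0.5468 -0.2454  0.08  ]] [ 0.5549 -0.2399  0.08  ]
xdir yaw 0.019290243029113186 0.016635549519882616
loop end [ 0.5557 -0.2852  0.056 ] dir yaw+180 1.5877040451457038 wire 0.027898996412687265 hinge [ 0.5546 -0.2378  0.056 ] -0.004665086959132559
[ 0.5549 -0.2399  0.0787] 0.07895037492594337
[array([ 0.4199, -0.2073,  0.056 ]), array([ 0.4877, -0.2237,  0.0579])]
```

Run:
```python
from h import *
st();go([.555,-.240,.10],1.586);go([.555,-.240,.062],1.586)
```

```text
t 8.25 pos [ 0.5525 -0.26    0.1608] br [-0.1209 -0.4798  0.1608] yaw 1.5007 tilt [ 0.  0. -1.] F [0.71 0.03 0.  ] M [-0.04 -0.12 -0.03] w 0.0361 q [-0.62  0.58  1.53  0.    1.03 -0.55]
shift [2.01 0.11 6.08] spin -0.085
shift [2.   0.1  9.88] spin -0.085
```

Emit:
{"name": "arm_command", "arguments": {"targets": [[1, 0, 1, -0.085, 3.6], [1.7, 0.1, 3, -0.085, 3.6], [2, 0.1, 4.5, -0.085, 3.6], [2, 0.1, 5.5, -0.085, 3.6], [2, 0.1, 6, -0.085, 3.6]]}}

```text
time: 8.88
position: [0.5547, -0.2409, 0.1001]
tool_rot: [0.702, 0.712, -0.0, -0.0]
ft_force: [-0.5, -0.7, 0.6]
grip_width: 0.036
```

Run:
```python
from h import *
st();go([.555,-.240,.062],1.586);im,d,m=snap('wrist','w5')
```

```text
t 8.88 pos [ 0.5547 -0.2409  0.1001] br [-0.1156 -0.4614  0.1001] yaw 1.5851 tilt [-0.  0. -1.] F [-0.48 -0.65  0.58] M [-0.02 -0.09 -0.  ] w 0.036 q [-0.59  0.66  1.59 -0.    0.9  -0.61]
shift [0.09 0.03 3.81] spin -0.001
```

View pics/w5.png

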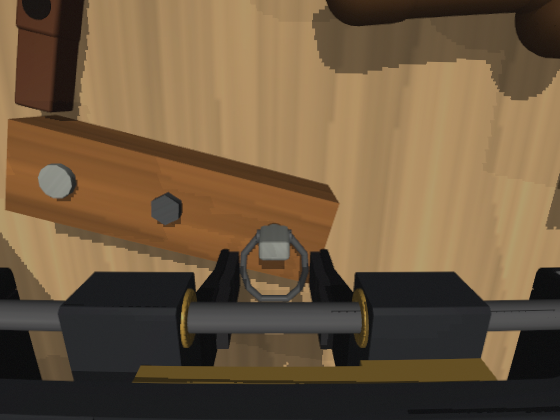

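The head is centred at column 274, midway between the fingers (228 and 322).

Emit:
{"name": "arm_command", "arguments": {"targets": [[0.1, 0, 1.5, 0, 3.6], [0.1, 0, 2.7, 0, 3.6], [0.1, 0, 3.5, 0, 3.6], [0.1, 0, 3.8, 0, 3.6]]}}

```text
time: 9.43
position: [0.5543, -0.2398, 0.0617]
tool_rot: [0.702, 0.712, -0.0, -0.001]
ft_force: [-0.2, 0.6, -0.3]
grip_width: 0.0356
```

Emit:
{"name": "arm_command", "arguments": {"targets": [[0, 0, 0, 0, 1.2], [0, 0, 0, 0, 1.2], [0, 0, 0, 0, 1.2], [0, 0, 0, 0, 1.2]], "newtons": 20}}

```text
time: 9.93
position: [0.5548, -0.2402, 0.063]
tool_rot: [0.702, 0.712, 0.0, 0.0]
ft_force: [-0.7, -0.4, 0.8]
grip_width: 0.018
```

Run:
```python
from h import *
st();im,d,m=snap('wrist','w6')
```

```text
t 9.93 pos [ 0.5548 -0.2402  0.063 ] br [-0.1154 -0.4607  0.063 ] yaw 1.5848 tilt [ 0.001 -0.001 -1.   ] F [-0.65 -0.44  0.85] M [ 0.03 -0.09  0.01] w 0.018 q [-0.59  0.71  1.61 -0.    0.82 -0.61]
```

View pics/w6.png

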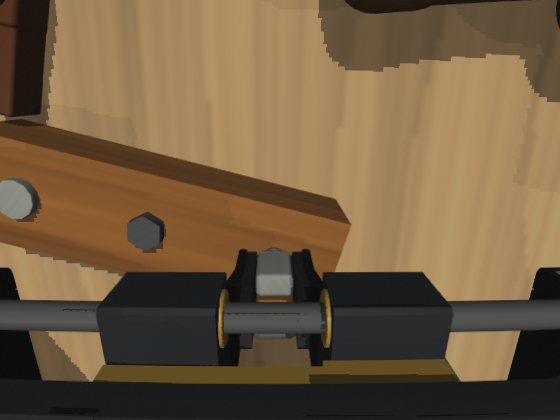

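The gripper is closed on the head: 18.0 mm opening, the head seen between the pads at (275,270). Lift.

Emit:
{"name": "arm_command", "arguments": {"targets": [[0, 0, -1, 0, 1.2], [0, 0, -3, 0, 1.2], [0, 0, -6, 0, 1.2], [0, 0, -10, 0, 1.2], [0, 0, -14, 0, 1.2]], "newtons": 30}}

```text
time: 10.6
position: [0.5541, -0.2397, 0.2039]
tool_rot: [0.702, 0.712, -0.0, -0.0]
ft_force: [0.3, -0.9, -1.7]
grip_width: 0.0177
```

Run:
```python
from h import *
st();go([.6235,.0433,.26],YAW+np.pi/2)
```

```text
t 10.6 pos [ 0.5541 -0.2397  0.2039] br [-0.116  -0.46    0.2039] yaw 1.5847 tilt [-0.001  0.001 -1.   ] F [ 0.33 -0.89 -1.66] M [-0.04 -0.11  0.02] w 0.0177 q [-0.59  0.52  1.51  0.    1.12 -0.61]
shift [28.2   7.33 -5.6 ] spin -0.152
```

Emit:
{"name": "arm_command", "arguments": {"targets": [[4, 1, -2.5, -0.05, 1.2], [9, 2.3, -5, -0.1, 1.2], [14, 3.6, -5.6, -0.15, 1.2], [19, 4.9, -5.6, -0.152, 1.2], [23.5, 6.1, -5.6, -0.152, 1.2]]}}

```text
time: 11.22
position: [0.6121, -0.0022, 0.2592]
tool_rot: [0.646, 0.763, 0.0, -0.0]
ft_force: [0.9, -0.3, -2.5]
grip_width: 0.0176
```

Run:
```python
from h import *
st();go(tow([-.0004,-.1924,.235]),YAW+np.pi/2)
```

```text
t 11.22 pos [ 0.6121 -0.0022  0.2592] br [-0.0196 -0.2354  0.2592] yaw 1.7372 tilt [ 0.  0. -1.] F [ 0.86 -0.26 -2.54] M [-0.03 -0.1  -0.02] w 0.0176 q [-0.19  0.47  1.42  0.    1.25 -0.35]
shift [4.3  1.92 2.42] spin 0.0
```

Emit:
{"name": "arm_command", "arguments": {"targets": [[2, 0.9, 0.5, 0, 1.2], [3.4, 1.5, 1.5, 0, 1.2], [4.1, 1.8, 2.1, 0, 1.2], [4.3, 1.9, 2.4, 0, 1.2], [4.3, 1.9, 2.4, 0, 1.2]]}}

```text
time: 11.85
position: [0.6238, 0.0404, 0.2341]
tool_rot: [0.646, 0.763, -0.0, -0.0]
ft_force: [0.0, 0.1, -1.2]
grip_width: 0.0176
```

Run:
```python
from h import *
st();im,d,m=snap('wrist','w7');im2,_,_=snap('scene','s7')
cv2.imwrite('pics/s7c.png',cv2.resize(im2[170:290,290:410,::-1],None,fx=5,fy=5,interpolation=cv2.INTER_CUBIC))
```

```text
t 11.85 pos [0.6238 0.0404 0.2341] br [-0.001  -0.1953  0.2341] yaw 1.7357 tilt [-0.001 -0.    -1.   ] F [ 0.04  0.1  -1.22] M [-0.04 -0.1   0.05] w 0.0176 q [-0.11  0.52  1.42 -0.    1.21 -0.28]
```

View pics/w7.png

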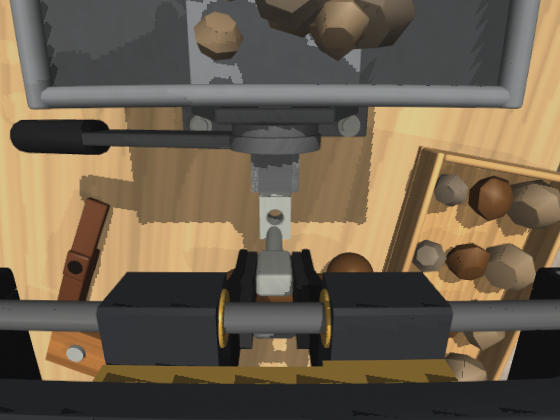

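View pics/s7c.png

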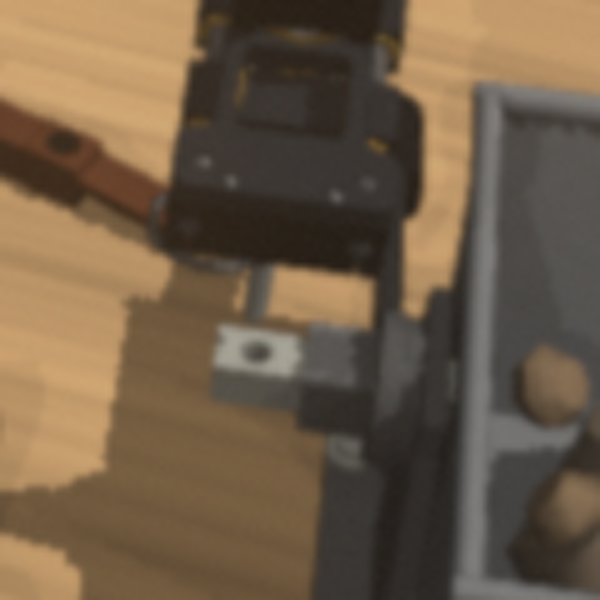

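The pin tip is visible below the head at about (274,230), with the hole at (275,215).

Run:
```python
from h import *
a=cv2.imread('pics/w7.png')
cv2.imwrite('pics/w7c.png',cv2.resize(a[185:265,235:315],None,fx=7,fy=7,interpolation=cv2.INTER_CUBIC))
z=load('w7');print(proj(z,[.6238,.0404,.2341-.052]),proj(z,[.6238,.0404,.2341-.022]))
```

```text
(np.float64(274.11719895584787), np.float64(231.92354672262834)) (np.float64(274.05406504717195), np.float64(251.10777541458827))
```

View pics/w7c.png

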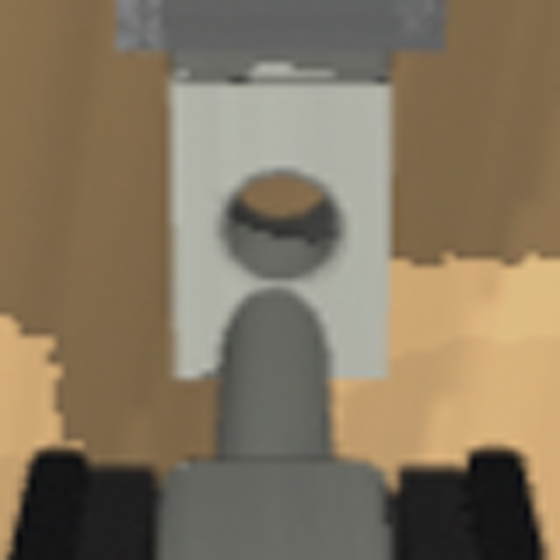

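Run:
```python
from h import *
z=load('w7');c=lambda u,v:((u+.5)/7-.5+235,(v+.5)/7-.5+185)
h=tobr(onz(z,*c(281,225),.161));t=tobr(onz(z,*c(275,287),.1821));e=tobr(onz(z,*c(281,379),.161))
print('hole',h,'top/bot',tobr(onz(z,*c(281,169),.161)),tobr(onz(z,*c(281,281),.161)),'tipfar',t,'end',e,'tcp',tobr(np.array([.6238,.0404,.2341])))
print('delta y', h[1]-(t[1]-.00435),'x',h[0]-t[0]); st()
```

```text
hole [-0.00058835 -0.1920467   0.161     ] top/bot [-0.0005889  -0.18608347  0.161     ] [-0.00058777 -0.1980992   0.161     ] tipfar [-0.00115583 -0.19088115  0.1821    ] end [-0.00058669 -0.2089147   0.161     ] tcp [-0.00098828 -0.19532167  0.2341    ]
delta y 0.0031844561749911904 x 0.0005674855074030637
t 11.95 pos [0.6241 0.0404 0.2347] br [-0.0007 -0.1953  0.2347] yaw 1.7357 tilt [ 0. -0. -1.] F [-0.61 -0.13 -1.73] M [-0.02 -0.11 -0.02] w 0.0176 q [-0.11  0.52  1.42 -0.    1.21 -0.28]
```

Emit:
{"name": "arm_command", "arguments": {"targets": [[0.2, 0, 0.6, 0, 1.2], [0.3, 0.05, 1.1, 0, 1.2], [0.3, 0.05, 1.4, 0, 1.2], [0.3, 0.05, 1.5, 0, 1.2], [0.3, 0.05, 1.5, 0, 1.2]]}}

```text
time: 12.58
position: [0.624, 0.0444, 0.2195]
tool_rot: [0.646, 0.763, 0.0, 0.0]
ft_force: [0.7, -0.5, -1.3]
grip_width: 0.0173
```

Run:
```python
from h import *
st();im,d,m=snap('wrist','w8')
cv2.imwrite('pics/w8c.png',cv2.resize(im[185:265,235:315,::-1],None,fx=7,fy=7,interpolation=cv2.INTER_CUBIC))
```

```text
t 12.57 pos [0.624  0.0444 0.2195] br [-1.000e-04 -1.914e-01  2.195e-01] yaw 1.7368 tilt [ 0.  0. -1.] F [ 0.72 -0.47 -1.29] M [-0.01 -0.13 -0.02] w 0.0173 q [-0.11  0.53  1.43  0.    1.18 -0.27]
```

View pics/w8c.png

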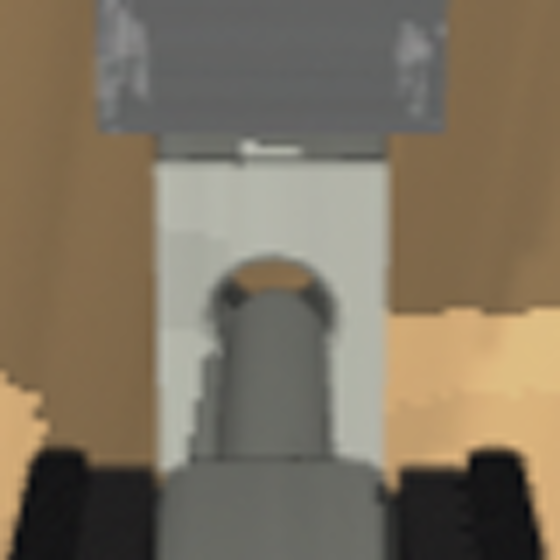

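Run:
```python
from h import *
z=load('w8');c=lambda u,v:((u+.5)/7-.5+235,(v+.5)/7-.5+185)
for zz in(.1655,.1675):
  h=tobr(onz(z,*c(273,256),.161));t=tobr(onz(z,*c(274,287),zz));e=tobr(onz(z,*c(273,160),.161));print(h,t,'dy',h[1]-.0060-(t[1]-.00435),h[0]-t[0])
st()
```

```text
[-0.00044926 -0.18623393  0.161     ] [-0.0003471  -0.18771314  0.1655    ] dy -0.00017079636797617814 -0.00010216198709347903
[-0.00044926 -0.18623393  0.161     ] [-0.00034464 -0.18696723  0.1675    ] dy -0.0009167029969285034 -0.00010462582599960032
t 12.62 pos [0.624  0.0444 0.2196] br [-1.000e-04 -1.914e-01  2.196e-01] yaw 1.7368 tilt [ 0. -0. -1.] F [ 0.91 -0.72 -1.81] M [ 0.01 -0.13 -0.02] w 0.0176 q [-0.11  0.53  1.43 -0.    1.18 -0.27]
```

Emit:
{"name": "arm_command", "arguments": {"targets": [[-0.06, -0.01, 0.2, 0, 1.2], [-0.06, -0.01, 0.4, 0, 1.2], [-0.06, -0.01, 0.6, 0, 1.2], [-0.06, -0.01, 0.75, 0, 1.2], [-0.06, -0.01, 0.9, 0, 1.2]]}}

```text
time: 13.25
position: [0.6239, 0.0438, 0.2104]
tool_rot: [0.646, 0.763, -0.0, -0.0]
ft_force: [0.3, 0.7, -1.6]
grip_width: 0.0176
```

Run:
```python
from h import *
st()
```

```text
t 13.25 pos [0.6239 0.0438 0.2104] br [-0.0003 -0.192   0.2104] yaw 1.7368 tilt [-0.  0. -1.] F [ 0.28  0.72 -1.65] M [ 0.04 -0.12  0.01] w 0.0176 q [-0.11  0.54  1.44  0.    1.16 -0.27]
```

Emit:
{"name": "arm_command", "arguments": {"targets": [[0, 0, 0.15, 0, 1.2], [0, 0, 0.3, 0, 1.2], [0, 0, 0.45, 0, 1.2]]}}

```text
time: 13.62
position: [0.624, 0.0438, 0.206]
tool_rot: [0.646, 0.763, 0.0, 0.0]
ft_force: [-0.2, -0.8, -1.4]
grip_width: 0.0175
```

Emit:
{"name": "arm_command", "arguments": {"targets": [[0, 0, 0.15, 0, 1.2], [0, 0, 0.3, 0, 1.2], [0, 0, 0.45, 0, 1.2]]}}

```text
time: 14.0
position: [0.6239, 0.0438, 0.2015]
tool_rot: [0.646, 0.763, 0.0, 0.0]
ft_force: [-0.1, -0.1, -1.9]
grip_width: 0.0176
```

Run:
```python
from h import *
st()
```

```text
t 14.0 pos [0.6239 0.0438 0.2015] br [-0.0003 -0.192   0.2015] yaw 1.7368 tilt [ 0. -0. -1.] F [-0.09 -0.1  -1.85] M [-0.01 -0.13  0.02] w 0.0176 q [-0.11  0.55  1.45 -0.    1.14 -0.27]
```

The pin is in the hole with no side force. Continue down.

Emit:
{"name": "arm_command", "arguments": {"targets": [[0, 0, 0.3, 0, 1.2], [0, 0, 0.6, 0, 1.2], [0, 0, 0.9, 0, 1.2], [0, 0, 1.2, 0, 1.2], [0, 0, 1.5, 0, 1.2]]}}

```text
time: 14.62
position: [0.6239, 0.0438, 0.1863]
tool_rot: [0.646, 0.763, -0.0, -0.0]
ft_force: [0.4, -0.3, -0.4]
grip_width: 0.0176
```

Emit:
{"name": "arm_command", "arguments": {"targets": [[0, 0, 0.3, 0, 1.2], [0, 0, 0.6, 0, 1.2], [0, 0, 0.8, 0, 1.2], [0, 0, 0.95, 0, 1.2]]}}

```text
time: 15.12
position: [0.6239, 0.0438, 0.1769]
tool_rot: [0.646, 0.763, -0.0, -0.0]
ft_force: [-0.8, 0.4, -1.2]
grip_width: 0.0177
```

Emit:
{"name": "arm_command", "arguments": {"targets": [[0, 0, 0.1, 0, 1.2], [0, 0, 0.2, 0, 1.2], [0, 0, 0.3, 0, 1.2]]}}

```text
time: 15.5
position: [0.624, 0.0438, 0.1741]
tool_rot: [0.646, 0.763, 0.0, 0.0]
ft_force: [0.1, 0.2, -2.0]
grip_width: 0.0176
```

Emit:
{"name": "arm_command", "arguments": {"targets": [[0, 0, 0.1, 0, 1.2], [0, 0, 0.2, 0, 1.2]]}}

```text
time: 15.75
position: [0.624, 0.0438, 0.1739]
tool_rot: [0.646, 0.763, 0.0, 0.0]
ft_force: [-4.0, 0.1, 10.7]
grip_width: 0.0175
```

Emit:
{"name": "arm_command", "arguments": {"targets": [[0, 0, 0.1, 0, 1.2], [0, 0, 0.2, 0, 1.2]]}}

```text
time: 16.0
position: [0.6241, 0.0438, 0.1737]
tool_rot: [0.646, 0.763, 0.0, 0.001]
ft_force: [-6.6, -0.6, 19.5]
grip_width: 0.0176
```

Seated: the force rises with no motion, and the height matches the head on the shaft. Relax, then open.

Emit:
{"name": "arm_command", "arguments": {"targets": [[0, 0, -0.2, 0, 1.2], [0, 0, -0.35, 0, 1.2], [0, 0, -0.35, 0, 1.2]]}}

```text
time: 16.38
position: [0.6241, 0.0438, 0.1739]
tool_rot: [0.646, 0.763, 0.0, 0.0]
ft_force: [-2.3, -0.1, 5.0]
grip_width: 0.0173
```

Emit:
{"name": "arm_command", "arguments": {"targets": [[0, 0, 0, 0, 3], [0, 0, 0, 0, 3], [0, 0, 0, 0, 3], [0, 0, 0, 0, 3]]}}

```text
time: 16.88
position: [0.624, 0.0438, 0.1733]
tool_rot: [0.646, 0.763, -0.0, -0.0]
ft_force: [0.1, -0.1, 0.4]
grip_width: 0.0297
```

Run:
```python
from h import *
st();im,d,m=snap('wrist','w9')
```

```text
t 16.88 pos [0.624  0.0438 0.1733] br [-0.0003 -0.192   0.1733] yaw 1.7368 tilt [-0.  0. -1.] F [ 0.05 -0.08  0.38] M [-0.01 -0.06 -0.02] w 0.0297 q [-0.11  0.58  1.48  0.    1.08 -0.27]
```

View pics/w9.png

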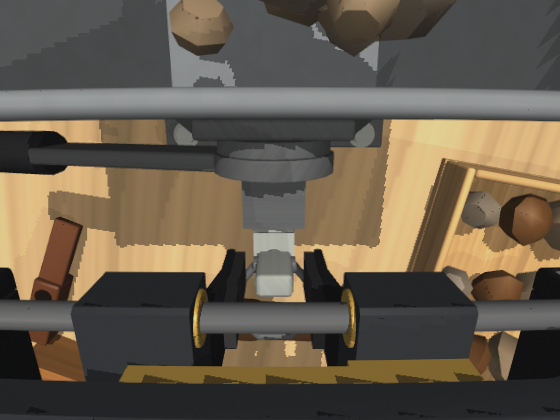

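Emit:
{"name": "arm_command", "arguments": {"targets": [[0, 0, -0.6, 0, 3], [0, 0, -2, 0, 3], [0, 0, -3.6, 0, 3], [-1.5, 0, -4.6, 0, 3], [-2, 0, -5, 0, 2]]}}

```text
time: 17.55
position: [0.6282, 0.0226, 0.2251]
tool_rot: [0.646, 0.763, 0.001, 0.001]
ft_force: [0.2, 0.3, -0.3]
grip_width: 0.0258
```

Emit:
{"name": "arm_command", "arguments": {"targets": [[-1, 0, 0, 0, 0], [-2, 0, 0, 0, 0], [-2.2, 0, 0, 0, 0], [-2.2, 0, 0, 0, 0]]}}

```text
time: 18.05
position: [0.6307, 0.0022, 0.2231]
tool_rot: [0.646, 0.763, -0.0, -0.0]
ft_force: [-0.2, -0.4, -1.2]
grip_width: 0.0007
```

Run:
```python
from h import *
st();im,d,m=snap('wrist','w10');im2,_,_=snap('scene','s10')
cv2.imwrite('pics/w10c.png',cv2.resize(im[130:250,200:350,::-1],None,fx=5,fy=5,interpolation=cv2.INTER_CUBIC))
cv2.imwrite('pics/s10c.png',cv2.resize(im2[190:290,310:410,::-1],None,fx=6,fy=6,interpolation=cv2.INTER_CUBIC))
```

```text
t 18.05 pos [0.6307 0.0022 0.2231] br [-0.0005 -0.2342  0.2231] yaw 1.7363 tilt [-0.001  0.    -1.   ] F [-0.15 -0.4  -1.19] M [ 0.   -0.12 -0.07] w 0.0007 q [-0.17  0.54  1.42  0.    1.19 -0.34]
```

View pics/w10c.png

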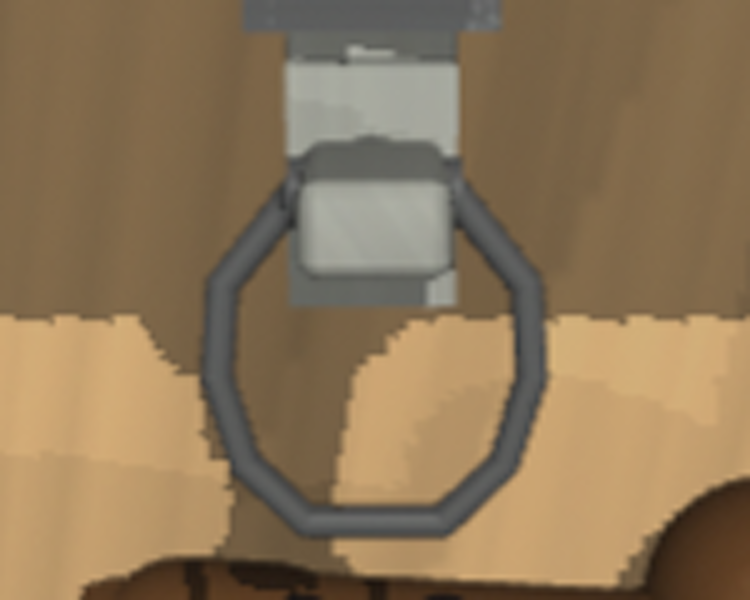

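View pics/s10c.png

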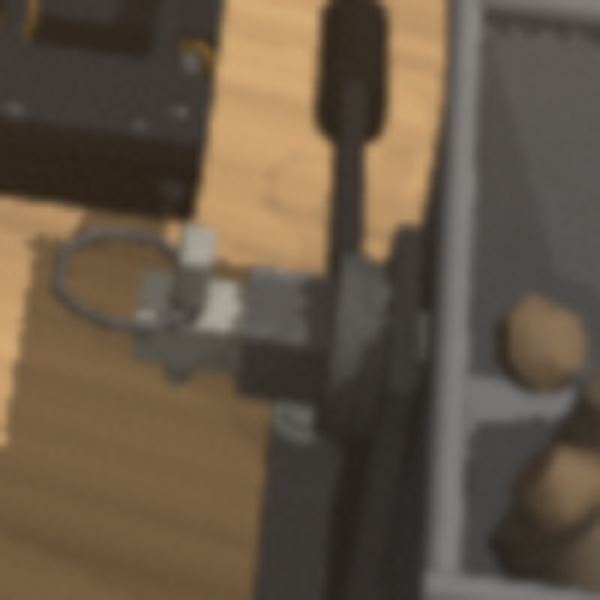

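The pin sits square: loop level, pointing along the bracket's -y, loop end at crop (375,520), and the head on the shaft. Now the fingertips go over the loop's end.

Emit:
{"name": "arm_command", "arguments": {"targets": [[-0.2, 0, 1.5, 0, 0], [-0.2, 0, 3, 0, 0], [-0.2, 0, 4, 0, 0], [-0.2, 0, 4.6, 0, 0], [-0.2, 0, 4.8, 0, 0]]}}

```text
time: 18.77
position: [0.6311, 0.0005, 0.175]
tool_rot: [0.646, 0.763, -0.0, -0.0]
ft_force: [-0.2, 0.0, 0.3]
grip_width: 0.0003
```

Run:
```python
from h import *
st()
```

```text
t 18.77 pos [6.311e-01 5.000e-04 1.750e-01] br [-0.0004 -0.2359  0.175 ] yaw 1.7369 tilt [-0.001  0.    -1.   ] F [-0.24  0.04  0.32] M [ 0.02 -0.16 -0.04] w 0.0003 q [-0.18  0.59  1.46  0.    1.09 -0.34]
```

Emit:
{"name": "arm_command", "arguments": {"targets": [[0, 0, 0.4, 0, 0], [0.05, 0, 0.8, 0, 0], [0.15, 0, 1.2, 0, 0], [0.25, 0, 1.6, 0, 0], [0.35, 0, 2.0, 0, 0]]}}

```text
time: 19.4
position: [0.6314, 0.0033, 0.156]
tool_rot: [0.646, 0.763, 0.0, 0.001]
ft_force: [0.8, -1.6, 2.9]
grip_width: 0.0007
```

Run:
```python
from h import *
st()
```

```text
t 19.4 pos [0.6314 0.0033 0.156 ] br [ 0.0004 -0.2331  0.156 ] yaw 1.7366 tilt [ 0.002 -0.001 -1.   ] F [ 0.84 -1.57  2.86] M [-0.41 -0.34  0.03] w 0.0007 q [-0.17  0.61  1.48 -0.    1.05 -0.34]
```

Contact at 3 N. Follow the arc on.

Emit:
{"name": "arm_command", "arguments": {"targets": [[0.1, 0, 0.4, 0, 0], [0.25, 0, 0.8, 0, 0], [0.4, 0, 1.2, 0, 0], [0.55, 0, 1.6, 0, 0], [0.65, 0, 1.9, 0, 0]]}}

```text
time: 20.02
position: [0.6288, 0.0122, 0.1363]
tool_rot: [0.646, 0.763, 0.001, -0.002]
ft_force: [-0.3, 5.4, 7.1]
grip_width: 0.0005
```

Run:
```python
from h import *
st();im,d,m=snap('wrist','w11');im2,_,_=snap('scene','s11')
cv2.imwrite('pics/s11c.png',cv2.resize(im2[190:290,310:410,::-1],None,fx=6,fy=6,interpolation=cv2.INTER_CUBIC))
```

```text
t 20.02 pos [0.6288 0.0122 0.1363] br [-0.0007 -0.224   0.1363] yaw 1.7365 tilt [-0.002  0.003 -1.   ] F [-0.33  5.44  7.13] M [0.95 0.13 0.02] w 0.0005 q [-0.16  0.64  1.5   0.    1.01 -0.33]
```

View pics/s11c.png

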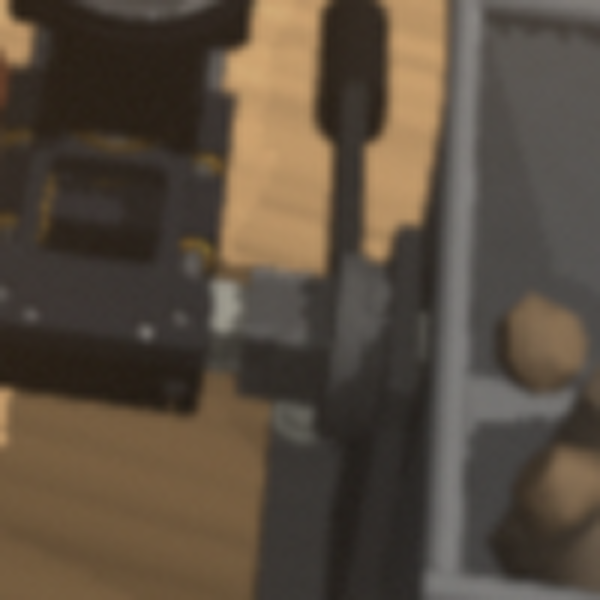

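View pics/w11.png

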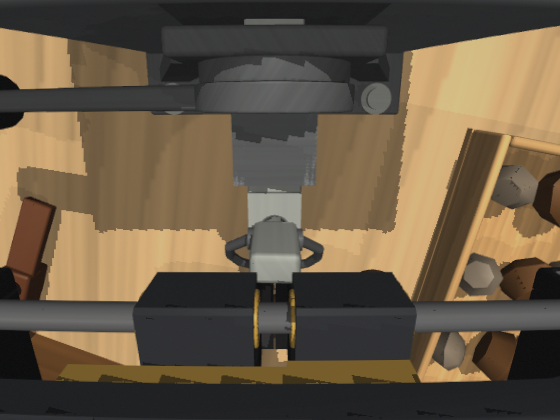

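Run:
```python
from h import *
st()
```

```text
t 20.12 pos [0.6286 0.0114 0.1359] br [-0.001  -0.2247  0.1359] yaw 1.7375 tilt [-0.002  0.001 -1.   ] F [-0.1   1.05  1.4 ] M [ 0.13 -0.09  0.04] w 0.0004 q [-0.16  0.64  1.5   0.    1.01 -0.33]
```

The force has dropped to about 1.5 N, which suggests it has passed centre. A few mm more, then back off and look.

Emit:
{"name": "arm_command", "arguments": {"targets": [[0, 0, 0.2, 0, 0], [0, 0, 0.4, 0, 0], [0, 0, 0.5, 0, 0]]}}

```text
time: 20.5
position: [0.6292, 0.0098, 0.1309]
tool_rot: [0.646, 0.763, -0.001, -0.0]
ft_force: [-0.6, 0.1, -0.7]
grip_width: 0.0002
```

Run:
```python
from h import *
st()
```

```text
t 20.5 pos [0.6292 0.0098 0.1309] br [-0.0007 -0.2264  0.1309] yaw 1.7366 tilt [-0.001 -0.    -1.   ] F [-0.58  0.1  -0.72] M [ 0.02 -0.11  0.01] w 0.0002 q [-0.16  0.64  1.5  -0.    1.   -0.33]
```

No contact force now. Retreat outward, then up, and look.

Emit:
{"name": "arm_command", "arguments": {"targets": [[-1, 0, 0, 0, 0], [-3, 0, -1, 0, 0], [-4, 0, -4, 0, 0], [-4, 0, -7.5, 0, 0], [-3.5, 0, -9, 0, 0]]}}

```text
time: 21.12
position: [0.6371, -0.0263, 0.2246]
tool_rot: [0.647, 0.763, 0.001, 0.002]
ft_force: [0.1, 1.0, -0.3]
grip_width: 0.0004
```

Emit:
{"name": "arm_command", "arguments": {"targets": [[0.5, 0, 0, 0, 0], [0.5, 0, 0, 0, 0]]}}

```text
time: 21.38
position: [0.6334, -0.0187, 0.2203]
tool_rot: [0.646, 0.764, -0.001, -0.001]
ft_force: [0.1, 1.3, -0.0]
grip_width: 0.0005
```

Run:
```python
from h import *
st();im,d,m=snap('wrist','w12');im2,_,_=snap('scene','s12')
a=cv2.resize(im[90:240,200:350,::-1],(400,400),interpolation=cv2.INTER_CUBIC)
b=cv2.resize(im2[190:290,310:410,::-1],(400,400),interpolation=cv2.INTER_CUBIC)
cv2.imwrite('pics/c12.png',np.hstack([a,b]))
```

```text
t 21.38 pos [ 0.6334 -0.0187  0.2203] br [-0.0013 -0.2552  0.2203] yaw 1.7375 tilt [-0.003  0.001 -1.   ] F [ 0.06  1.28 -0.03] M [-0.02 -0.15  0.01] w 0.0005 q [-0.21  0.54  1.41 -0.    1.19 -0.37]
```

View pics/c12.png

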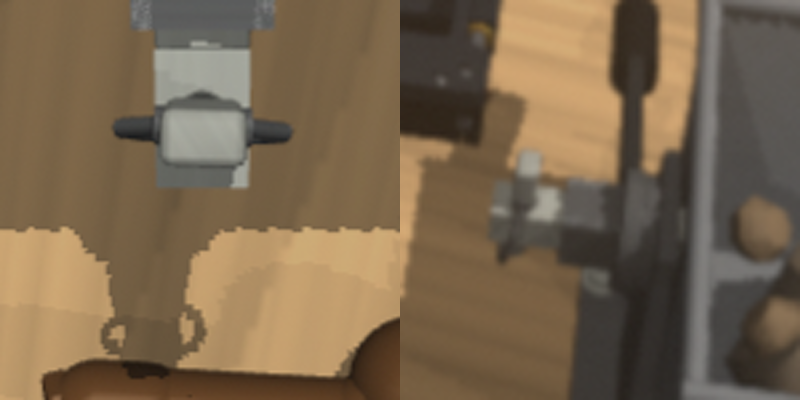

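The loop hangs straight down on both sides and closes under the shaft in the scene view at (505,245). Check that the head is seated, the lever is home and nothing else has moved.

Run:
```python
from h import *
np.set_printoptions(suppress=True,precision=4)
for t in['w10','w12','s12']:
  z=load(t);P=allpts(z);B=tobr(P);x,y,h=B[...,0],B[...,1],B[...,2]
  m=(abs(x)<.006)&(h>.18)&(h<.2)&(abs(y+.192)<.008);print(t,'head top',m.sum(),np.median(h[m]),'y',np.median(y[m]),'x',np.median(x[m]))
  m=(abs(x)<.013)&(h>.1635)&(h<.168)&(y<-.15)&(y>-.2);print(' socket end',np.percentile(y[m],[1,3]))
  m=(abs(x)<.03)&(h<.16)&(h>.09)&(y<-.178);print(' below',m.sum(),h[m].min() if m.any() else '')
  if t=='s12':
    m=(abs(x)<.03)&(h<.137)&(h>.08)&(y<-.178)&(y>-.25);print(B[m][:12])
a=load('scene0')['im'].astype(int);b=load('s12')['im'].astype(int)
d=(abs(a-b).max(-1)>40).astype(np.uint8);d=cv2.morphologyEx(d,cv2.MORPH_OPEN,np.ones((3,3)))
n,_,s,c=cv2.connectedComponentsWithStats(d);print([list(map(int,q)) for q in s[1:] if q[4]>15])
st()
```

```text
w10 head top 483 0.1899627483323277 y -0.19140035705052164 x 4.910431118653692e-05
 socket end [-0.1927 -0.1866]
 below 233 0.1581889074611663
w12 head top 508 0.1900395589124393 y -0.1931541410709825 x 0.00020664704100595093
 socket end [-0.1934 -0.1724]
 below 372 0.12897220390293074
s12 head top 27 0.19061200208107076 y -0.1942835681441514 x 0.0016612658195294843
 socket end [-0.1986 -0.1951]
 below 1179 0.09015170096598457
[[ 0.0026 -0.2041  0.1275]
 [ 0.0013 -0.2021  0.1265]
 [ 0.005  -0.194   0.1327]
 [ 0.0011 -0.1919  0.1285]
 [ 0.0012 -0.2038  0.1226]
 [ 0.004  -0.2018  0.1265]
 [ 0.0033 -0.1957  0.127 ]
 [ 0.003  -0.1937  0.1271]
 [ 0.0031 -0.1916  0.1278]
 [ 0.0077 -0.2036  0.1273]
 [ 0.0028 -0.1954  0.1232]
 [ 0.004  -0.1934  0.1251]]
[[132, 0, 58, 68, 1575], [318, 0, 14, 12, 109], [370, 0, 11, 6, 48], [388, 0, 7, 7, 41], [452, 0, 15, 19, 187], [473, 0, 21, 23, 349], [395, 2, 10, 8, 64], [273, 13, 125, 198, 8341], [304, 15, 31, 33, 561], [110, 26, 11, 23, 147], [401, 28, 5, 5, 21], [415, 28, 5, 12, 49], [412, 29, 46, 54, 1623], [304, 30, 7, 4, 26], [337, 31, 9, 21, 121], [455, 35, 33, 48, 894], [405, 36, 4, 6, 22], [292, 47, 8, 4, 28], [401, 74, 20, 41, 630], [452, 81, 8, 7, 49], [121, 88, 135, 57, 2349], [290, 119, 9, 13, 101], [275, 133, 13, 7, 62], [151, 141, 18, 13, 175], [134, 142, 148, 144, 6302], [343, 186, 32, 60, 954], [288, 206, 53, 25, 626], [227, 208, 5, 6, 28], [221, 215, 23, 16, 163], [293, 225, 30, 43, 399], [140, 226, 6, 6, 32], [340, 228, 5, 6, 25], [357, 239, 8, 9, 60], [342, 252, 7, 4, 23], [349, 257, 5, 4, 19], [292, 278, 13, 8, 71]]
t 21.48 pos [ 0.6335 -0.019   0.2199] br [-0.0012 -0.2555  0.2199] yaw 1.7373 tilt [-0.003  0.    -1.   ] F [0.15 0.79 1.25] M [-0.02 -0.11  0.04] w 0.0001 q [-0.21  0.54  1.41 -0.    1.19 -0.37]
```

View pics/s12.png

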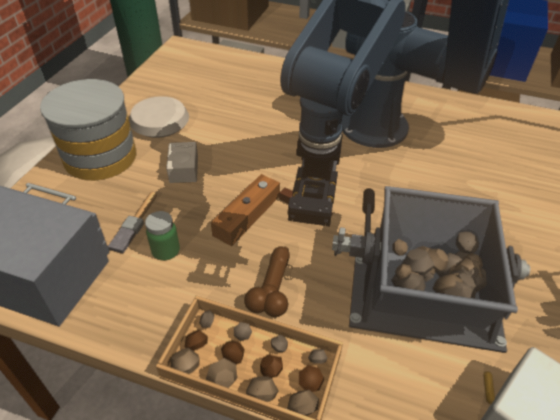

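The bystanders are where they were. The head top is at 0.190 (seated), the socket end is unchanged at -0.172 (home), and wire and shank show below the shaft.

Emit:
{"name": "arm_command", "arguments": {"targets": [[-1, 0, -1, 0, 0], [-1.5, 0, -2, 0, 0], [-1.5, 0, -2, 0, 0]]}}

```text
time: 21.85
position: [0.6381, -0.0351, 0.243]
tool_rot: [0.646, 0.763, 0.001, 0.001]
ft_force: [-0.5, -0.2, 0.1]
grip_width: 0.0007
```

Run:
```python
from h import *
st();print(robot.hand_in())
```

```text
t 21.85 pos [ 0.6381 -0.0351  0.243 ] br [ 0.0006 -0.2722  0.243 ] yaw 1.7358 tilt [ 0.003 -0.001 -1.   ] F [-0.52 -0.18  0.08] M [-0.02 -0.06  0.  ] w 0.0007 q [-0.23  0.52  1.38 -0.    1.24 -0.39]
the job is handed in; nothing more can be done
None
```

The job is done and handed in at 21.9 s.

- **Lever:** I pushed it home at about 6–7 N, and it stopped against the bearing at 16 N.
- **Linch pin:** I took it from the block and found the cross hole with the wrist camera. It went in with no measurable resistance, and the head came to rest on the shaft at about 20 N.
- **Loop:** I swung it down with a few newtons (7 N at most read) until it snapped shut under the shaft.

**Last checks:**
- The head top was at z ≈ 0.190, 30 mm above the shaft, so the pin is seated.
- The socket end had not moved from its home position.
- Both sides of the loop hang straight down, and wire shows below the shaft.
- The other things on the bench look unmoved by eye in the last scene picture. The automatic before-and-after comparison was no help for this, because the arm and its shadow swamped it.

**One disagreement:** after the push, the lever faces read about 8 mm nearer the bin than my bracket frame predicted. I put this down to having placed that frame from the bin rim, which has end float. The hard stop and the picture of the flange against the bearing both say the lever is home.

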